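# Take the snap ring off the turntable spindle

## Task

The split ring that holds the turntable's platter on its spindle has to come off. Take the hook pick from its wooden block, gently feel its tip in under the ring beside the gap and lift that end out of the groove until it rests on top of the spindle head, without letting the ring spring off, and stand the pick back in its block, fully home. Then pinch the raised end, draw the ring off and lay it in the bowl of the spoon rest, leaving the tumblers, cap and acrylic box alone.

Things in the scene. Friction and masses are not known exactly. Their poses are not given: they have to be found in the camera images.
- turntable: Fixed turntable base with an upright plastic spindle through the platter. Origin: centre of its underside; z up along the spindle. Ring seat (a collar 42 mm across) 26.2 mm up, groove core 36 mm across, bevelled head 41 mm across from 31.5 to its flat top 36.6 mm up.
- platter: White plastic platter 190 mm across round the spindle, free to turn. Origin: centre of its underside, 12.5 mm above the counter; its flat top is 10 mm above that (22.5 mm), with a rim 5 mm higher at the edge. The ring's underside hangs 3.7 mm above this top.
- ring: Springy black plastic split ring: 300 degree arc, inside 37, outside 53 mm across, 4.5 mm thick, in the spindle's groove. Origin: its centre, at underside height; z up; +x points to its closed back, the 60 degree gap is at -x. It overhangs its seat by 5 mm all round. Weighs 16 g.
- ring_end_l (a point): Middle of the ring's end at +150 degrees from ring +x (8 mm wide, 4.5 mm thick; radius 22.4 mm). Lifting it 6 mm or so off the seat meets about 10 N where it rides over the bevelled head. Raised 12 to 15 mm it settles on the head's top (this point then 38 to 40 mm above the counter); less and it springs back, much more and the ring may jump off.
- ring_end_r (a point): Middle of the ring's other end, at -150 degrees from ring +x; a mirror image of ring_end_l. Either end may be lifted; hook it some 15 degrees in from the end. With one end up on the head, the ring, pinched at that end, comes off easily if drawn sideways 15 mm across the head, away from the raised end, then up.
- pick: Hook pick, 70 g. Origin: underside of its round guard (34 mm across, 6 thick); z up. Above: square wooden handle 16 mm wide (flats across x, y), 6 to 86 mm. Below: square stub 22 mm wide to -13 mm, collet, then a 5 mm shank on the axis; at its foot a hook to +x, 2.5 mm thick, 3 wide, tip 9.5 mm from the axis. The hook's underside is 71.5 to 83.5 mm below the origin (collet set anew each time).
- block: Fixed wooden block 70 x 70 x 85 mm with a square hole 26 mm wide down through its centre, sides along x and y, mouth bevelled 2 mm. Origin: centre of its underside. The pick stands in it with its guard flat on the top (85 mm up) and its stub in the hole; pick x about along block x.
- spoon_rest: Loose stainless steel spoon rest, 300 g: round shallow bowl, flat floor 96 mm across and 2 mm up, sloping rim 124 mm across and 11 mm high, with a flat handle 85 mm long to -x. Origin: centre of the bowl's underside.
- tumbler1: Glass tumbler, 62 mm across at the rim, 78 mm high. Origin: centre of its underside. To be left alone.
- tumbler2: Second glass tumbler of the same kind. Origin: centre of its underside. To be left alone.
- red_cap: Loose plastic screw cap, 38 mm across, 16 mm high, open side up. Origin: centre of its underside. To be left alone.
- acrylic_box: Clear acrylic box with a lid and a press button, 112 x 82 x 74 mm. Origin: centre of its underside. To be left alone.
Mind the look-alikes: they are no part of the job. There is more than one size of the turntable; the job needs the middle-sized.

How it is judged:
By the outcome, as a careful person would: the job done as asked, in the order asked, and still so for the second after the job is handed in, with the robot touching nothing.
It also fails if it takes over 72 s, if anything falls off the work surface, if the arm or the gripper's body presses on something with over 40 N, if the wrist force passes 120 N, or if a joint passes its speed limit or range.

## Robot

A 6-joint arm with a two-finger parallel gripper is mounted at the origin on the work surface. World frame = base frame: x ahead of the robot, y to its left, z up, the work surface at z = 0. Lengths are in m, angles in rad, forces in N, time in s.
With the tool pointing down it reaches from about 0.275 to 0.975 m from the base axis. Payload 8.4 kg.
Tool frame: the origin (TCP) lies between the finger pads; the fingertips stand finger_overhang ahead of it and the grasp point (between the pads) lies 3 mm ahead of it (finger_overhang is the distance from the TCP to the fingertips, in m); z points along the fingers, y is the direction in which the jaws open and shut (so a half turn about z gives the same grasp; the last joint's range is limited). The gripper opens to 92 mm and grips with 3 to 60 N. Pads are 20 mm wide; open, the fingers measure 128 mm over their backs; the gripper's body (75 mm by 189 mm) begins 69 mm behind the grasp point.
Start: joints at [1.271, 0.353, 1.633, -0, 1.155, -0.002], TCP at [0.183, 0.597, 0.237] pointing down, gripper open.
Joint ranges: [-2.63, 2.63], [-0.92, 2.1], [0.06, 2.66], [-1.3, 4.44], [0, 2.69], [-3.02, 3.02]. Speed limits (rad/s): [2.22, 2.22, 2.79, 3.14, 3.14, 3.14].

## Interface

Orientations are given as a unit quaternion [x, y, z, w].
In Python, from cell import * gives the robot as it stands.
- The arm moves only by the shell command python3 -m handwheel 'ROWS' [OPENING] [FORCE]. ROWS is JSON, a list that holds one entry, the list of rows, each a list of 6 numbers: the shift along the world's x, y, z in m, then the turn, a rotation vector about the world's x, y, z in rad. A call has 1 to 5 rows; each row is the pose to reach, as a shift and turn from the pose measured when the call began; what a row does not reach only later rows make up. A row lasts 1/12 s, in which the tool goes at most 41.7 mm and 7.16 degrees, less where a joint would pass 70% of its speed; a pose out of reach is approached as far as the arm can. A call with a gripper value outside its range is refused whole. OPENING is the opening, from -1 (shut) to 1 (fully open), set as the call begins (- or left out, the last holds). The fingers move at their own pace and stop on an object; FORCE is the grip in N (left out, the last holds). Time passes only in rows, so rows that repeat a pose let the fingers close. It gives the time, the measured TCP pose, the force and the opening at its end, in the units of the state.
- read_state(): the state, without advancing time (a new reading comes with each control period).
- grab_frame(name): name is "scene" or "side" or "wrist"; returns a dict with "pixels" (480x640x3 uint8, blue, green, red), "camera_matrix" (3x3 intrinsics, pixels), "world_to_cam" (4x4, takes a point from world to camera coordinates); the wrist camera has in their place "mount" (4x4, takes a point from camera to tool coordinates, whose origin is the TCP and whose axes are the flange's). Camera axes: x right, y down, z forward; pixel columns grow to the right and rows downward; lengths in m; the calibration is good to about 2 mm. A picture is of the moment at which its call begins: read the wrist's pose just before it. There is no depth.
- sign_off(): hands the job in, once; it reports no verdict.
The state is a dict: "t": time; "joint_pos": joint angles; "qvel": joint speeds; "joint_torque": joint torques, N m; "ee_pos": TCP position; "eef_rot": TCP orientation; "wrist_force": force on the tool from outside, world axes, zero at the start; "torque": the same for the moment, N m; "gripper_width": finger opening in m.
Only numpy, scipy, OpenCV 4.12 (cv2) and the standard library are available. Lean on these libraries where they do the work, as an engineer would, in place of code of your own. Each camera call takes 0.05 s, during which the arm holds its last target.

## Working session

There is one attempt and no reset: what is moved stays moved. The work goes in short steps, Python scripts to look and compute and a shell command to move; the robot and the scene stay as the last step left them, time stands still between calls to the robot, and variables do not carry over. Pictures are saved under pics/ and viewed, and the job is handed in when it is done.

```bash
ls -a; mkdir -p pics; python3 - <<'E'
from cell import *
import cv2
s=read_state(); print(s)
for n in ["scene","side","wrist"]:
    f=grab_frame(n); cv2.imwrite(f"pics/{n}0.png",f["pixels"])
    print(n,{k:v for k,v in f.items() if k!="pixels"})
E
```

```text
.
..
pics
{'t': 0.0, 'joint_pos': array([ 1.27060527e+00,  3.53643133e-01,  1.63412362e+00,  1.72472297e-05,
        1.15522488e+00, -2.41014205e-03]), 'qvel': array([-1.70865454e-03, -8.62816832e-04,  1.33020242e-03, -3.16317972e-05,
        2.10567905e-03,  4.73687598e-04]), 'joint_torque': array([-8.60941291e-04, -5.93835247e+01, -3.34216404e+01,  6.97576418e-02,
        2.31281924e-02, -1.51333488e-04]), 'ee_pos': array([0.18323647, 0.59704375, 0.23587132]), 'eef_rot': array([ 1.48344369e-01,  9.88935518e-01, -6.90310700e-04, -1.13227095e-04]), 'wrist_force': array([-0.38824969,  0.13909724,  0.56053906]), 'torque': array([ 0.02133428,  0.05575114, -0.0374065 ]), 'gripper_width': 0.09192756389712856}
scene {'camera_matrix': array([[498.47278061,   0.        , 317.74534831],
       [  0.        , 498.47278061, 231.08719416],
       [  0.        ,   0.        ,   1.        ]]), 'world_to_cam': array([[-0.30457544,  0.95245889,  0.00747427,  0.14165891],
       [ 0.78281397,  0.25478169, -0.56770466, -0.35809875],
       [-0.54261965, -0.16705793, -0.82319837,  1.2559311 ],
       [
[... 324 characters left out ...]
9028 , -0.70482741, -0.66465219,  0.20377298],
       [ 0.24565368,  0.61791201, -0.74688621,  0.98145629],
       [ 0.        ,  0.        ,  0.        ,  1.        ]])}
wrist {'camera_matrix': array([[382.33498489,   0.        , 313.36082622],
       [  0.        , 382.33498489, 233.1169846 ],
       [  0.        ,   0.        ,   1.        ]]), 'mount': array([[-1.63169386e-03, -9.58901721e-01, -2.83733724e-01,
         8.01736451e-02],
       [ 9.99998530e-01, -1.71402745e-03,  4.19139757e-05,
        -8.28478019e-04],
       [-5.26518774e-04, -2.83733239e-01,  9.58903109e-01,
        -1.48152505e-01],
       [ 0.00000000e+00,  0.00000000e+00,  0.00000000e+00,
         1.00000000e+00]])}
```

View pics/scene0.png

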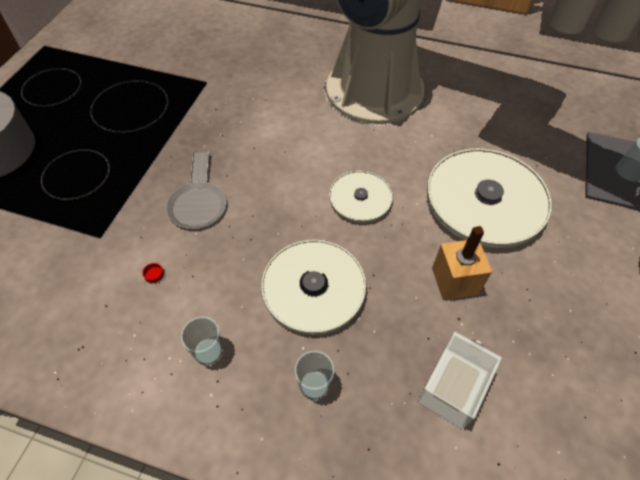

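View pics/side0.png

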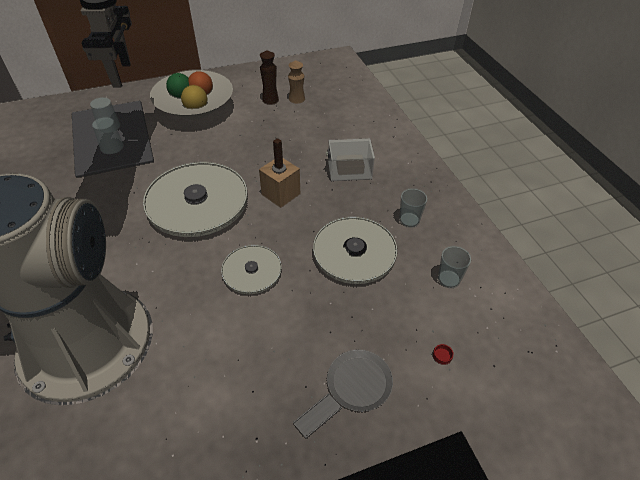

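View pics/wrist0.png

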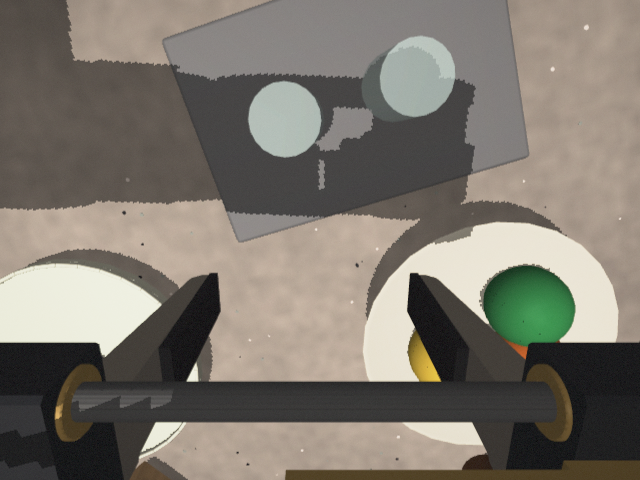

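Turntable candidates in the scene view are the small one (361,195), the middle one (314,285) and the large one (489,195). The middle one fits; I'll check that its platter measures 190 mm and look at it in crops.

```bash
cat > h.py <<'E'
from cell import *
import cv2, numpy as np
from scipy.spatial.transform import Rotation as R
def cam(name):
    s=read_state(); f=grab_frame(name); K=f["camera_matrix"]
    if "mount" in f:
        T=np.eye(4); T[:3,:3]=R.from_quat(s["eef_rot"]).as_matrix(); T[:3,3]=s["ee_pos"]
        W=np.linalg.inv(T@f["mount"])
    else: W=f["world_to_cam"]
    return f["pixels"],K,W
def onz(K,W,uv,z):
    d=W[:3,:3].T@np.linalg.solve(K,[uv[0],uv[1],1.]); c=-W[:3,:3].T@W[:3,3]
    return c+d*(z-c[2])/d[2]
def tri(*obs):
    A=np.zeros((3,3));b=np.zeros(3)
    for K,W,uv in obs:
        d=W[:3,:3].T@np.linalg.solve(K,[uv[0],uv[1],1.]); d/=np.linalg.norm(d); c=-W[:3,:3].T@W[:3,3]
        P=np.eye(3)-np.outer(d,d);A+=P;b+=P@c
    return np.linalg.solve(A,b)
def proj(K,W,p):
    q=K@(W[:3,:3]@np.asarray(p,float)+W[:3,3]); return q[:2]/q[2]
def crop(img,x,y,w,h,k,fn):
    cv2.imwrite(fn,cv2.resize(img[y:y+h,x:x+w],None,fx=k,fy=k,interpolation=cv2.INTER_CUBIC))
E
python3 - <<'E'
from h import *
a,K,W=cam("scene"); b,K2,W2=cam("side")
np.savez("cams.npz",K=K,W=W,K2=K2,W2=W2)
crop(a,250,230,130,110,6,"pics/s_tt.png"); crop(a,420,215,90,95,6,"pics/s_blk.png")
crop(b,305,205,100,90,6,"pics/d_tt.png"); crop(b,245,130,70,85,7,"pics/d_blk.png")
crop(a,150,140,100,100,6,"pics/s_sp.png"); crop(b,285,340,120,105,6,"pics/d_sp.png")
E
```

```text
(no output)
```

View pics/s_tt.png

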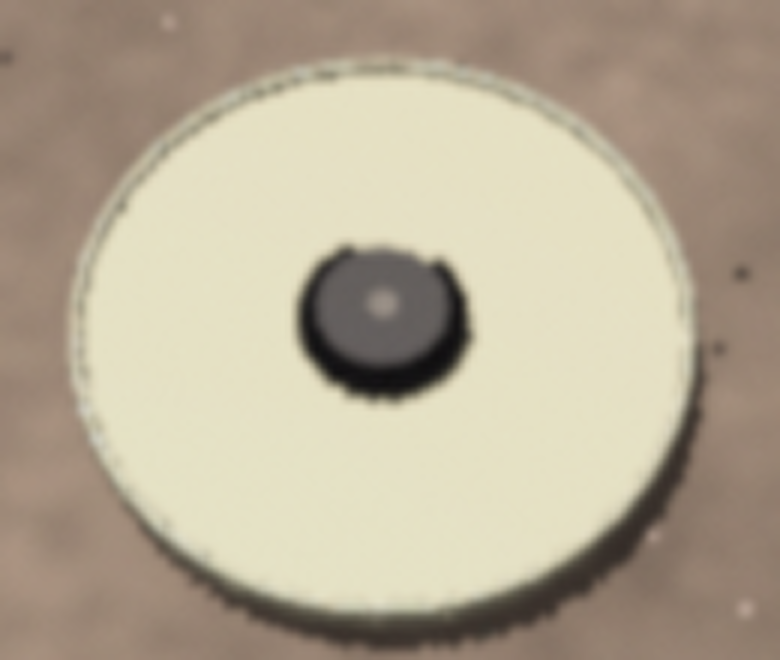

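View pics/d_tt.png

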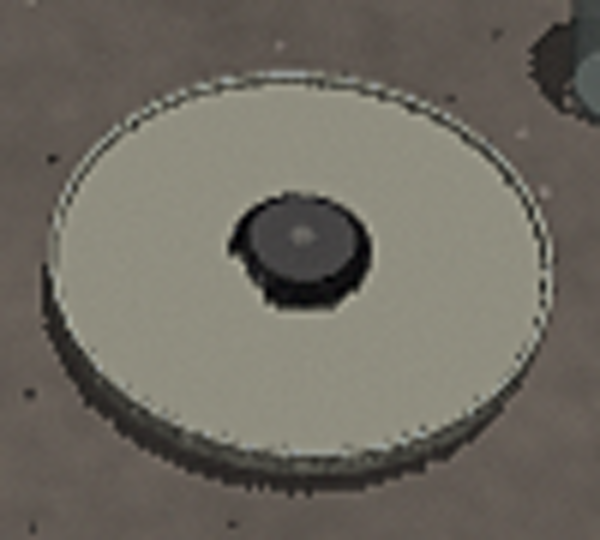

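View pics/s_blk.png

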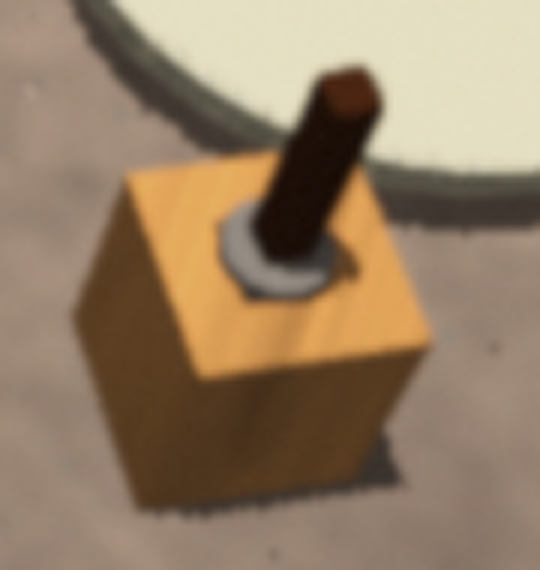

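View pics/d_blk.png

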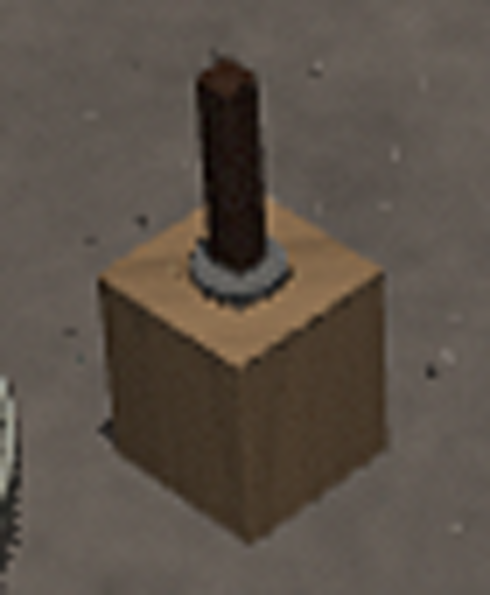

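View pics/s_sp.png

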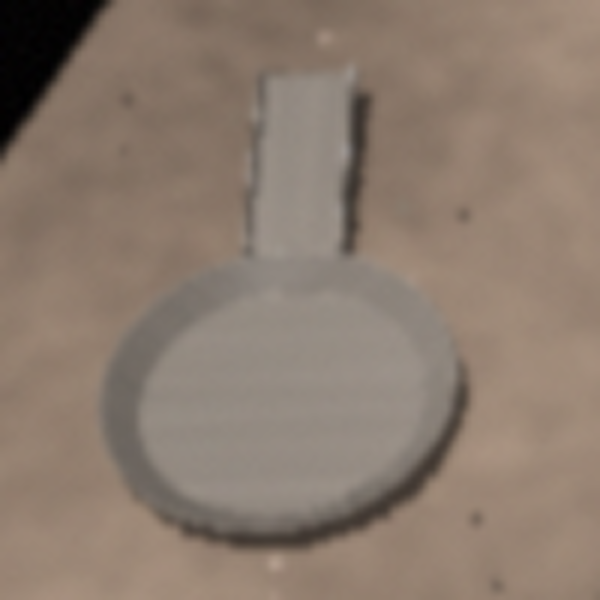

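View pics/d_sp.png

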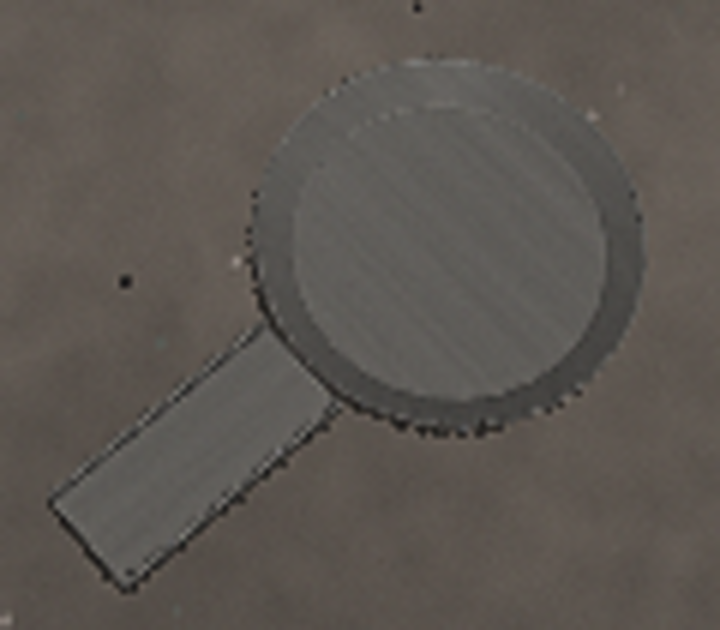

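```bash
python3 - <<'E'
from h import *
c=np.load("cams.npz");S=(c["K"],c["W"]);D=(c["K2"],c["W2"])
def up(l,x,y,k): return [((a+.5)/k-.5+x,(b+.5)/k-.5+y) for a,b in l]
np.set_printoptions(precision=4,suppress=True)
s=up([(381,303)],250,230,6)[0]; d=up([(303,236)],305,205,6)[0]
print("head",onz(*S,s,.0366),onz(*D,d,.0366),tri((*S,s),(*D,d)))
for p in up([(72,325),(693,300),(385,60),(390,610)],250,230,6): print(" rim",onz(*S,p,.0275))
print("rim diam",[np.linalg.norm(onz(*S,a,.0275)-onz(*S,b,.0275)) for a,b in [((262,284),(365.5,280)),]])
print("ring ends S",[onz(*S,p,.0307) for p in up([(347,245),(442,262)],250,230,6)])
print("ring ends D",[onz(*D,p,.0307) for p in up([(232,250),(262,292)],305,205,6)])
sb=up([(127,175),(432,345),(203,380)],420,215,6); db=up([(100,278),(240,368),(384,272)],245,130,7)
print("blkS",[onz(*S,p,.085) for p in sb]); print("blkD",[onz(*D,p,.085) for p in db])
# handle top
hs=up([(352,92)],420,215,6)[0]; hd=up([(228,75)],245,130,7)[0]
print("handle top",tri((*S,hs),(*D,hd)),onz(*S,hs,.171),onz(*D,hd,.171))
g=up([(283,245)],420,215,6)[0]; 
# spoon
for l,x,y,C in (([(140,405),(425,385),(275,290),(275,518)],150,140,S),([(293,250),(606,245),(440,105),(458,398)],285,340,D)):
  P=[onz(*C,p,.002) for p in up(l,x,y,6)]; print("spoon",P, np.mean(P[:2],0),np.mean(P[2:],0))
h=[onz(*S,p,.003) for p in up([(305,72)],150,140,6)]; print(h, [onz(*D,p,.003) for p in up([(90,547)],285,340,6)])
E
```

```text
head [0.5875 0.03   0.0366] [0.5892 0.0295 0.0366] [0.5885 0.0296 0.0373]
 rim [ 0.6188 -0.0584  0.0275]
 rim [0.5523 0.1188 0.0275]
 rim [0.4977 0.0021 0.0275]
 rim [0.6769 0.0618 0.0275]
rim diam [np.float64(0.18914418507167732)]
ring ends S [array([0.5683, 0.0127, 0.0307]), array([0.565 , 0.0423, 0.0307])]
ring ends D [array([0.5637, 0.0366, 0.0307]), array([0.5666, 0.0138, 0.0307])]
blkS [array([0.4723, 0.2324, 0.085 ]), array([0.5032, 0.3258, 0.085 ]), array([0.535, 0.265, 0.085])]
blkD [array([0.4417, 0.291 , 0.085 ]), array([0.4741, 0.2307, 0.085 ]), array([0.5356, 0.2619, 0.085 ])]
handle top [0.4884 0.2777 0.1701] [0.4886 0.2779 0.171 ] [0.4883 0.2759 0.171 ]
spoon [array([ 0.495 , -0.3068,  0.002 ]), array([ 0.4563, -0.2166,  0.002 ]), array([ 0.4336, -0.2849,  0.002 ]), array([ 0.5241, -0.2414,  0.002 ])] [ 0.4757 -0.2617  0.002 ] [ 0.4789 -0.2632  0.002 ]
spoon [array([ 0.4332, -0.246 ,  0.002 ]), array([ 0.5263, -0.2778,  0.002 ]), array([ 0.496 , -0.2153,  0.002 ]), array([ 0.4632, -0.3076,  0.002 ])] [ 0.4798 -0.2619  0.002 ] [ 0.4796 -0.2614  0.002 ]
[array([ 0.3345, -0.3199,  0.003 ])] [array([ 0.3445, -0.3126,  0.003 ])]
```

The middle platter measures 189 mm, so the target turntable is confirmed at about (0.588, 0.030). The block is at (0.488, 0.278) with its edges at about 28°. I'll start moving toward the pick.

```bash
python3 -c "
from cell import *
print([k for k in dir() if not k.startswith('__')]); print(globals().get('finger_overhang'))"
python3 -m handwheel '[[[0.03,-0.03,0.01,0,0,-0.12],[0.06,-0.06,0.01,0,0,-0.24],[0.09,-0.09,0.01,0,0,-0.36],[0.12,-0.12,0.01,0,0,-0.48],[0.15,-0.15,0.01,0,0,-0.6]]]' 1 40
python3 -m handwheel '[[[0.03,-0.03,0.0,0,0,-0.1],[0.06,-0.06,0.0,0,0,-0.186],[0.09,-0.09,0.0,0,0,-0.186],[0.12,-0.12,0.0,0,0,-0.186],[0.12,-0.12,0.0,0,0,-0.186]]]'
```

```text
['MotionError', 'finger_overhang', 'grab_frame', 'read_state', 'sign_off']
0.022
t: 0.67
ee_pos: [0.3307, 0.4493, 0.2463]
eef_rot: [0.436, 0.9, -0.0, -0.0]
wrist_force: [1.0, 0.9, 0.6]
gripper_width: 0.0919
t: 1.08
ee_pos: [0.4545, 0.3252, 0.2465]
eef_rot: [0.52, 0.854, -0.0, 0.001]
wrist_force: [-0.2, 0.5, 0.6]
gripper_width: 0.0916
```

```bash
python3 - <<'E'
from h import *
im,K,W=cam("wrist"); cv2.imwrite("pics/w1.png",im); np.savez("w1.npz",K=K,W=W)
print(proj(K,W,[.488,.278,.171]), R.from_quat(read_state()["eef_rot"]).as_matrix()[:,1])
E
```

```text
[326.48220094 335.41613751] [8.88152313e-01 4.59549202e-01 7.99630747e-06]
```

View pics/w1.png

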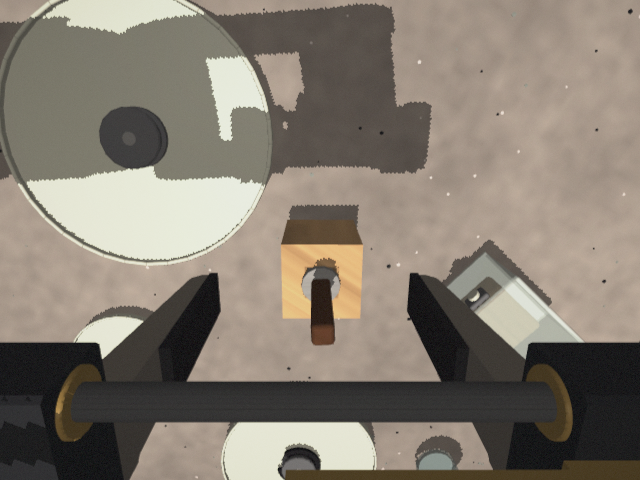

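The wrist view shows the block square to the jaws and the handle top at (322,333), within 3 px of my prediction.

```bash
python3 - <<'E'
from h import *
c=np.load("w1.npz");C=(c["K"],c["W"]);np.set_printoptions(precision=4,suppress=True)
P=[onz(*C,p,.085) for p in [(282,245),(363,243),(362,319),(281,318)]]
print(P,np.mean(P,0)); print("handle",onz(*C,(322.5,333),.171)); print("guard",onz(*C,(322,283),.091))
s=read_state();print(s["ee_pos"])
E
```

```text
[array([0.4408, 0.2925, 0.085 ]), array([0.5013, 0.3257, 0.085 ]), array([0.536 , 0.2623, 0.085 ]), array([0.4704, 0.2296, 0.085 ])] [0.4871 0.2776 0.085 ]
handle [0.4848 0.2784 0.171 ]
guard [0.486  0.2793 0.091 ]
[0.4532 0.3266 0.2463]
```

```bash

python3 -m handwheel '[[[0.017,-0.024,0,0,0,0],[0.033,-0.0485,0,0,0,0],[0.033,-0.0485,-0.04,0,0,0],[0.033,-0.0485,-0.08,0,0,0],[0.033,-0.0485,-0.118,0,0,0]]]'
python3 -m handwheel '[[[0,0,0,0,0,0],[0,0,0,0,0,0]]]'
python3 - <<'E'
from h import *
im,K,W=cam("wrist"); cv2.imwrite("pics/w2.png",im)
s=read_state();print(s["ee_pos"],s["eef_rot"],s["wrist_force"])
E
```

```text
t: 1.55
ee_pos: [0.4859, 0.2788, 0.1274]
eef_rot: [0.52, 0.854, 0.001, 0.001]
wrist_force: [0.6, -0.3, -1.0]
gripper_width: 0.0919
t: 1.72
ee_pos: [0.484, 0.2791, 0.1262]
eef_rot: [0.52, 0.854, -0.001, -0.001]
wrist_force: [1.1, -0.3, 1.2]
gripper_width: 0.092
[0.48553705 0.2797875  0.12817023] [5.19691607e-01 8.54353760e-01 4.46725002e-04 2.94967385e-04] [1.07572546 0.42854716 0.75681611]
```

View pics/w2.png

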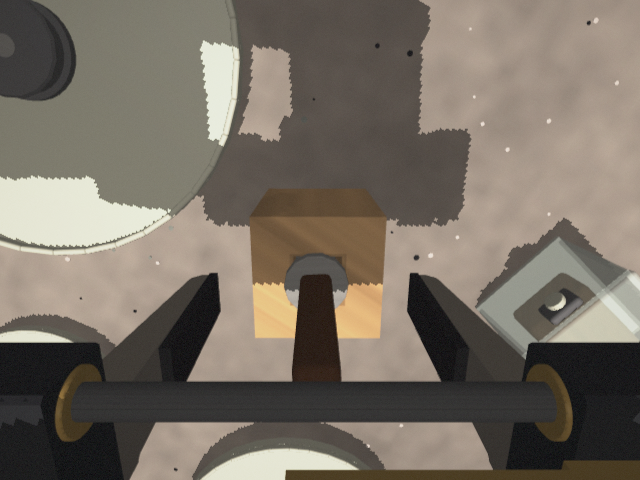

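The handle is centred between the fingers, so I'm closing.

```bash

python3 -m handwheel '[[[0,0,0,0,0,0],[0,0,0,0,0,0],[0,0,0,0,0,0],[0,0,0,0,0,0],[0,0,0,0,0,0]]]' -1 50
python3 -m handwheel '[[[0,0,0,0,0,0],[0,0,0,0,0,0],[0,0,0,0,0,0],[0,0,0,0,0,0]]]'

```

```text
t: 2.18
ee_pos: [0.4859, 0.2801, 0.1292]
eef_rot: [0.52, 0.854, 0.001, 0.001]
wrist_force: [-0.3, -0.2, 0.1]
gripper_width: 0.0607
t: 2.52
ee_pos: [0.4859, 0.28, 0.1291]
eef_rot: [0.52, 0.854, 0.001, 0.001]
wrist_force: [-1.1, 0.1, 0.5]
gripper_width: 0.0343
```

```bash

python3 -m handwheel '[[[0,0,0,0,0,0],[0,0,0,0,0,0],[0,0,0,0,0,0],[0,0,0,0,0,0]]]'
python3 -m handwheel '[[[0,0,0,0,0,0],[0,0,0,0,0,0],[0,0,0,0,0,0]]]'

```

```text
t: 2.85
ee_pos: [0.4858, 0.28, 0.129]
eef_rot: [0.52, 0.854, 0.001, 0.001]
wrist_force: [0.0, -0.2, -1.1]
gripper_width: 0.0163
t: 3.1
ee_pos: [0.4859, 0.2799, 0.129]
eef_rot: [0.52, 0.854, 0.001, 0.001]
wrist_force: [0.4, -0.4, 0.7]
gripper_width: 0.0159
```

```bash

python3 -m handwheel '[[[0,0,0.012,0,0,0],[0,0,0.03,0,0,0],[0,0,0.06,0,0,0],[0,0,0.095,0,0,0],[0,0,0.12,0,0,0]]]'
python3 -m handwheel '[[[0,0,0,0,0,0]]]'
python3 - <<'E'
from h import *
s=read_state();print(s["ee_pos"],s["eef_rot"],s["wrist_force"],s["gripper_width"])
im,K,W=cam("wrist"); cv2.imwrite("pics/w3.png",im)
a,K,W=cam("scene"); q=proj(K,W,s["ee_pos"]-[0,0,.08]).astype(int); print("s",q)
crop(a,q[0]-50,q[1]-60,100,120,5,"pics/s3.png")
print(q[0]-50,q[1]-60)
a,K,W=cam("side"); q=proj(K,W,s["ee_pos"]-[0,0,.08]).astype(int); print("d",q)
crop(a,q[0]-50,q[1]-60,100,120,5,"pics/d3.png")
E
```

```text
t: 3.52
ee_pos: [0.4862, 0.2802, 0.2524]
eef_rot: [0.52, 0.854, 0.002, 0.001]
wrist_force: [1.5, 0.9, -0.5]
gripper_width: 0.0158
t: 3.6
ee_pos: [0.4884, 0.2814, 0.2584]
eef_rot: [0.52, 0.854, 0.005, 0.003]
wrist_force: [1.2, 0.3, 0.6]
gripper_width: 0.0158
[0.48835073 0.28140075 0.25836334] [0.51970524 0.85432393 0.00532306 0.00295967] [1.15238571 0.25984271 0.61983008] 0.015760694541817142
s [481 227]
431 167
d [276 136]
```

View pics/w3.png

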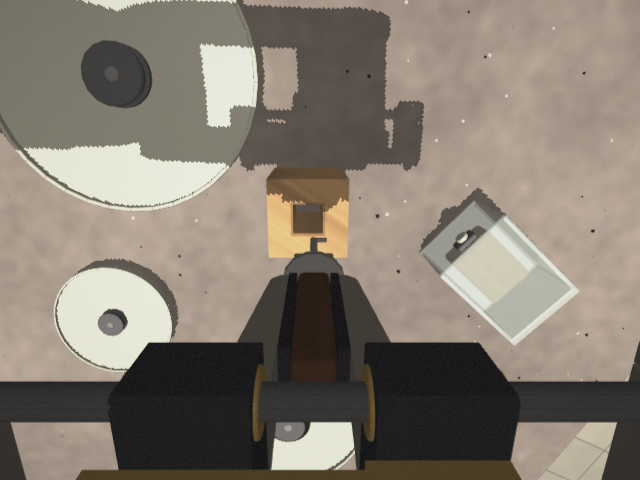

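View pics/s3.png

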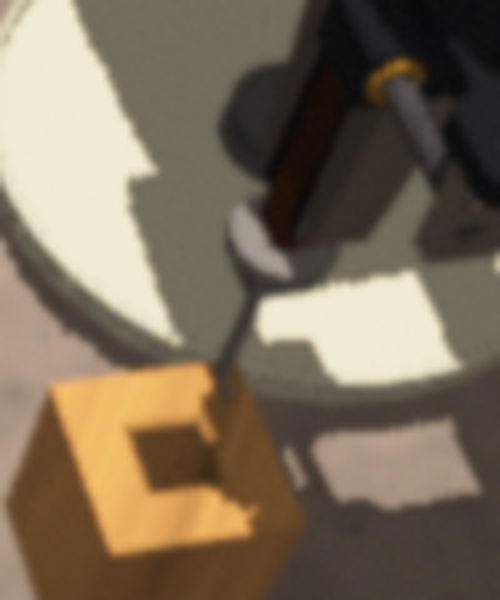

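View pics/d3.png

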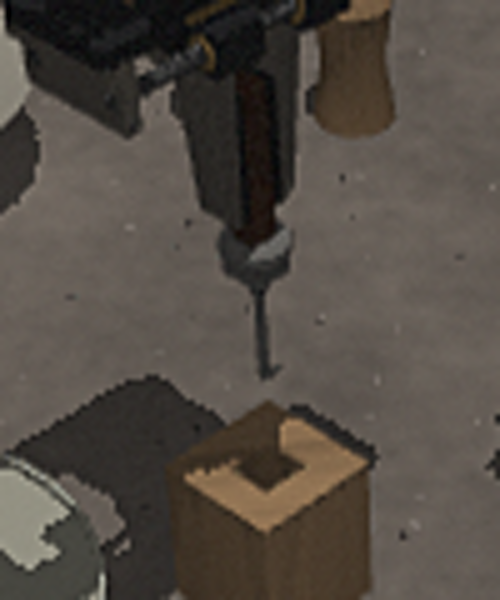

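The hook is at wrist pixel (320,240) and points image-right, which is +tool y, yaw ≈27°. A turn of +24° aims it at the ring end on the −y side. I'll carry it there, staying high.

```bash

python3 -m handwheel '[[[0.009,-0.036,0,0,0,0.084],[0.018,-0.072,0,0,0,0.168],[0.027,-0.108,-0.01,0,0,0.252],[0.036,-0.144,-0.02,0,0,0.336],[0.045,-0.18,-0.03,0,0,0.419]]]'
python3 -m handwheel '[[[0.009,-0.035,-0.01,0,0,0],[0.018,-0.07,-0.02,0,0,0],[0.027,-0.105,-0.03,0,0,0],[0.027,-0.105,-0.03,0,0,0],[0.027,-0.105,-0.03,0,0,0]]]'
python3 - <<'E'
from h import *
s=read_state();print(s["ee_pos"],s["eef_rot"],s["wrist_force"],s["gripper_width"])
im,K,W=cam("wrist"); cv2.imwrite("pics/w4.png",im); np.savez("w4.npz",K=K,W=W); crop(im,180,80,280,210,2.8,"pics/w4c.png")
E
```

```text
t: 4.17
ee_pos: [0.53, 0.0983, 0.2205]
eef_rot: [0.328, 0.945, 0.002, -0.0]
wrist_force: [1.3, 0.5, -1.1]
gripper_width: 0.0157
t: 4.58
ee_pos: [0.5556, -0.0083, 0.1881]
eef_rot: [0.33, 0.944, 0.001, -0.003]
wrist_force: [0.5, 0.8, -1.2]
gripper_width: 0.0161
[ 0.5556297  -0.00831843  0.18813007] [ 3.30038130e-01  9.43963633e-01  9.18494555e-04 -2.57840273e-03] [ 0.48553993  0.80413842 -1.20670117] 0.016100303791344403
```

View pics/w4.png

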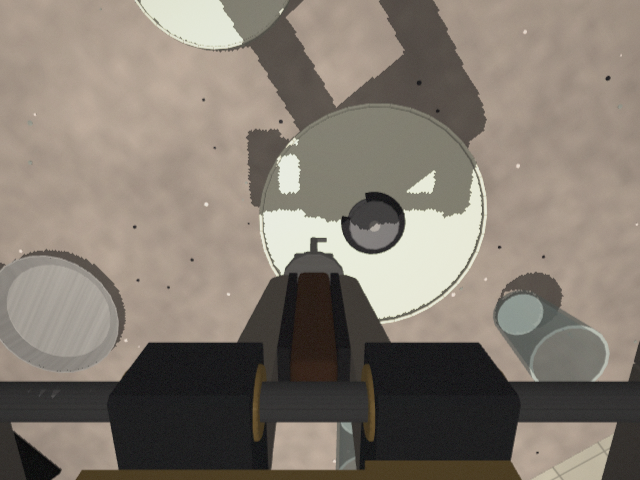

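View pics/w4c.png

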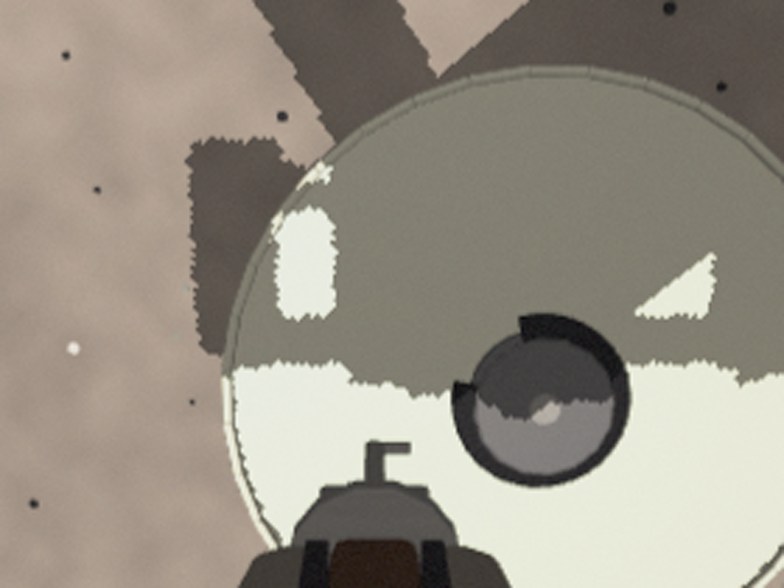

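```bash
python3 - <<'E'
from h import *
c=np.load("w4.npz");C=(c["K"],c["W"]);np.set_printoptions(precision=4,suppress=True)
u=lambda a,b:((a+.5)/2.8-.5+180,(b+.5)/2.8-.5+80)
hc=onz(*C,u(545,410),.0366); print("centre",hc)
for nm,p in dict(endR_out=(452,383),endR_in=(475,385),endL_out=(519,317),endL_in=(523,338)).items():
    q=onz(*C,u(*p),.0307); v=q[:2]-hc[:2]; print(nm,q,np.hypot(*v)*1e3,np.degrees(np.arctan2(v[1],v[0])))
# ring outer right/bottom
for p in [(631,395),(540,488)]:
    v=(onz(*C,u(*p),.0307)-hc)[:2]; print(np.hypot(*v)*1e3)
s=read_state(); Rm=R.from_quat(s["eef_rot"]).as_matrix(); o=s["ee_pos"]; print(o,Rm[:,1],Rm[:,2])
# hook tip: scan depth below TCP
for L in (.115,.118,.121,.124,.127):
    print(L,proj(*C,o+Rm@[0,0.0,L]),proj(*C,o+Rm@[0,.0095,L]),(np.array(proj(*C,o+Rm@[0,.0095,L]))-[180,80])*2.8)
E
```

```text
centre [0.5877 0.0286 0.0366]
endR_out [0.5658 0.0119 0.0307] 27.534162001562624 -142.5730209791796
endR_in [0.5705 0.0168 0.0307] 20.837366085238074 -145.44474263199024
endL_out [0.5623 0.0389 0.0307] 27.35345681223701 157.85797681750395
endL_in [0.568  0.0362 0.0307] 21.052982674564305 158.98275851263276
26.31091432477563
26.027671135597863
[ 0.5558 -0.0071  0.1888] [0.622  0.783  0.0009] [-0.0032  0.0037 -1.    ]
0.115 [316.0278 235.4509] [329.2761 235.4126] [417.973  435.1553]
0.118 [316.0003 234.2556] [329.111  234.2177] [417.5108 431.8095]
0.121 [315.9734 233.0849] [328.9493 233.0473] [417.0581 428.5324]
0.124 [315.9471 231.938 ] [328.7909 231.9007] [416.6146 425.3221]
0.127 [315.9212 230.8142] [328.6357 230.7773] [416.18   422.1764]
```

Both ring ends are clear: the −y end at −143° (crop (463,384)) and the other at 158°. That puts ring +x at 7.5°, and the hook belongs at −127.5°. I'll go down to a standoff beside the ring.

```bash

python3 -m handwheel '[[[0.003,0.001,-0.012,0,0,0.01],[0.0066,0.0028,-0.024,0,0,0.015],[0.0066,0.0028,-0.031,0,0,0.015],[0.0066,0.0028,-0.031,0,0,0.015]]]'
python3 -m handwheel '[[[0,0,0,0,0,0],[0,0,0,0,0,0]]]'
python3 - <<'E'
from h import *
s=read_state();print(s["ee_pos"],s["eef_rot"],s["wrist_force"],s["gripper_width"])
im,K,W=cam("wrist"); np.savez("w5.npz",K=K,W=W,p=s["ee_pos"],q=s["eef_rot"]); crop(im,260,150,170,130,4.7,"pics/w5c.png")
a,K,W=cam("side"); crop(a,295,190,120,100,6,"pics/d5.png")
a,K,W=cam("scene"); crop(a,250,220,130,100,6,"pics/s5.png")
E
```

```text
t: 4.97
ee_pos: [0.5611, -0.0031, 0.1554]
eef_rot: [0.321, 0.947, 0.001, -0.004]
wrist_force: [0.3, -0.2, -0.7]
gripper_width: 0.0159
t: 5.13
ee_pos: [0.5607, -0.0025, 0.155]
eef_rot: [0.321, 0.947, 0.001, -0.004]
wrist_force: [-0.2, -1.3, -0.3]
gripper_width: 0.0159
[ 0.56070913 -0.00251085  0.15502007] [ 3.21042833e-01  9.47054656e-01  5.53953387e-04 -4.32095462e-03] [-0.19232032 -1.34995183 -0.31597119] 0.015862390207164834
```

View pics/w5c.png

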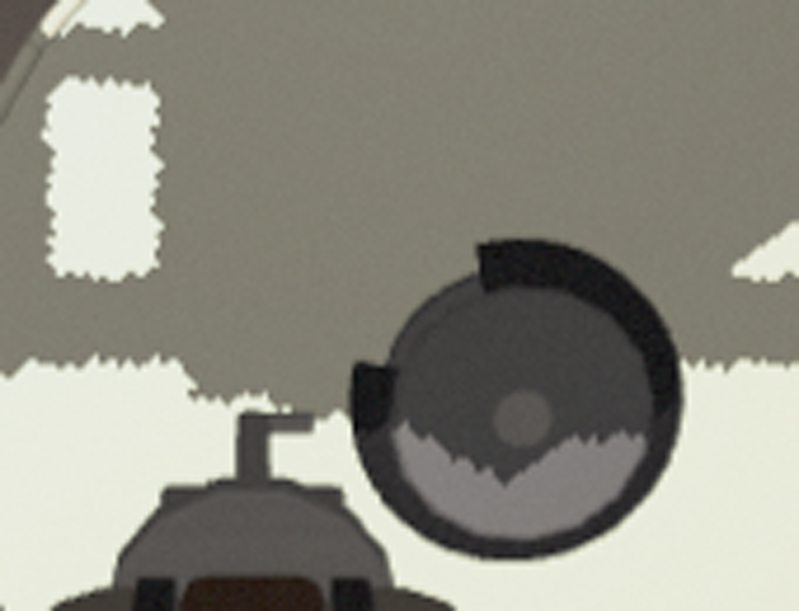

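View pics/d5.png

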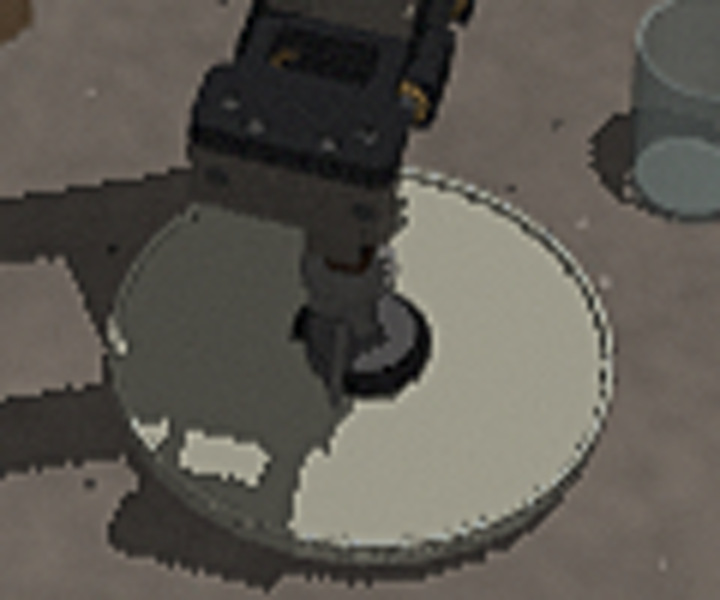

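View pics/s5.png

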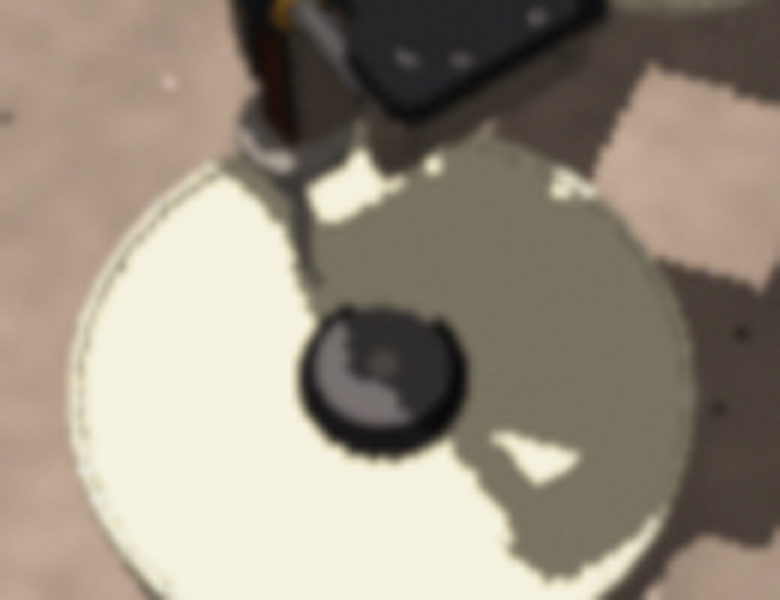

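```bash
python3 - <<'E'
from h import *
c=np.load("cams.npz");S=(c["K"],c["W"]);D=(c["K2"],c["W2"]);w=np.load("w5.npz");C=(w["K"],w["W"]);np.set_printoptions(precision=4,suppress=True)
u=lambda a,b,k,x,y:((a+.5)/k-.5+x,(b+.5)/k-.5+y)
foot=[(*S,u(312,282,6,250,220)),(*D,u(342,405,6,295,190)),(*C,u(253,422,4.7,260,150))]
print("SDW",tri(*foot),"SD",tri(*foot[:2]),"DW",tri(*foot[1:]),"SW",tri(foot[0],foot[2]))
X=tri(*foot); print([proj(K,W,X)-np.array(p) for K,W,p in foot])
print("centre W",onz(*C,u(523,418,4.7,260,150),.0366))
Rm=R.from_quat(w["q"]).as_matrix(); print(Rm)
for z in (.024,.03,.034,.038): 
  A=onz(*C,u(253,422,4.7,260,150),z);B=onz(*C,u(313,422,4.7,260,150),z);print(z,A,B,np.linalg.norm(B-A),Rm.T@(A-w["p"]))
E
```

```text
SDW [ 0.5654 -0.0024  0.0346] SD [ 0.5671 -0.0003  0.0343] DW [ 0.5642 -0.0049  0.0385] SW [ 0.5636 -0.0031  0.0305]
[array([-1.4551, -0.7254]), array([-1.0055,  0.4943]), array([5.1959, 0.3999])]
centre W [0.5873 0.0288 0.0366]
[[-0.7938  0.6081 -0.0078]
 [ 0.6081  0.7939  0.0038]
 [ 0.0085 -0.0017 -1.    ]]
0.024 [ 0.5653 -0.0072  0.024 ] [0.5713 0.0005 0.024 ] 0.009765303428611101 [-0.0076 -0.0007  0.131 ]
0.03 [ 0.5639 -0.0061  0.03  ] [0.5697 0.0015 0.03  ] 0.009555936031723807 [-0.0058 -0.0007  0.125 ]
0.034 [ 0.5629 -0.0053  0.034 ] [0.5687 0.0021 0.034 ] 0.009416357767132302 [-0.0045 -0.0007  0.121 ]
0.038 [ 0.562  -0.0046  0.038 ] [0.5676 0.0028 0.038 ] 0.009276779502540787 [-0.0033 -0.0007  0.117 ]
```

The hook is about 10 mm above the platter and lines up radially. I'll feel downward for the platter in small steps.

```bash

python3 -m handwheel '[[[0,0,-0.003,0,0,0],[0,0,-0.006,0,0,0],[0,0,-0.006,0,0,0]]]'
python3 -m handwheel '[[[0,0,-0.001,0,0,0],[0,0,-0.001,0,0,0]]]'
python3 -m handwheel '[[[0,0,-0.001,0,0,0],[0,0,-0.001,0,0,0]]]'

```

```text
t: 5.53
ee_pos: [0.561, -0.0031, 0.1494]
eef_rot: [0.321, 0.947, 0.001, -0.004]
wrist_force: [-0.8, -0.2, -1.4]
gripper_width: 0.0159
t: 5.7
ee_pos: [0.5609, -0.0031, 0.1481]
eef_rot: [0.321, 0.947, 0.001, -0.004]
wrist_force: [-0.2, -0.2, -0.1]
gripper_width: 0.0158
t: 5.87
ee_pos: [0.5608, -0.0032, 0.147]
eef_rot: [0.322, 0.947, 0.001, -0.004]
wrist_force: [-0.2, 0.4, -1.1]
gripper_width: 0.0157
```

```bash

python3 -m handwheel '[[[0,0,-0.001,0,0,0],[0,0,-0.001,0,0,0]]]'
python3 - <<'E'
from h import *
s=read_state();print(s["ee_pos"],s["wrist_force"],s["joint_torque"])
im,K,W=cam("wrist"); np.savez("w6.npz",K=K,W=W,p=s["ee_pos"],q=s["eef_rot"]); crop(im,260,150,170,130,4.7,"pics/w6c.png")
a,K,W=cam("side"); crop(a,325,220,60,50,12,"pics/d6.png")
E
```

```text
t: 6.03
ee_pos: [0.5607, -0.0032, 0.1458]
eef_rot: [0.322, 0.947, 0.001, -0.004]
wrist_force: [-0.4, -0.2, 0.1]
gripper_width: 0.0154
[ 0.56068567 -0.00317127  0.14580597] [-0.39548524 -0.22445344  0.11911346] [-6.75325879e-03 -5.51839256e+01 -2.85160285e+01  4.36347281e-02
  6.34873356e-02 -4.28112771e-04]
```

View pics/w6c.png

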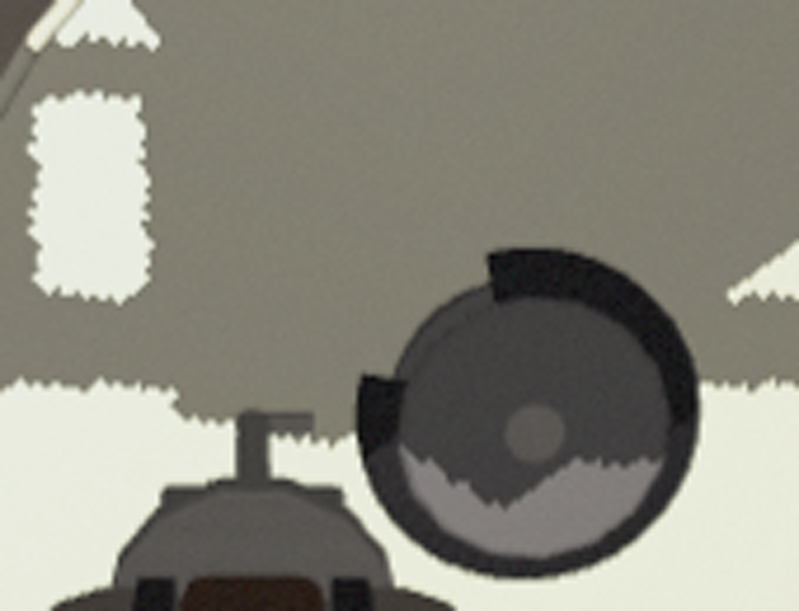

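View pics/d6.png

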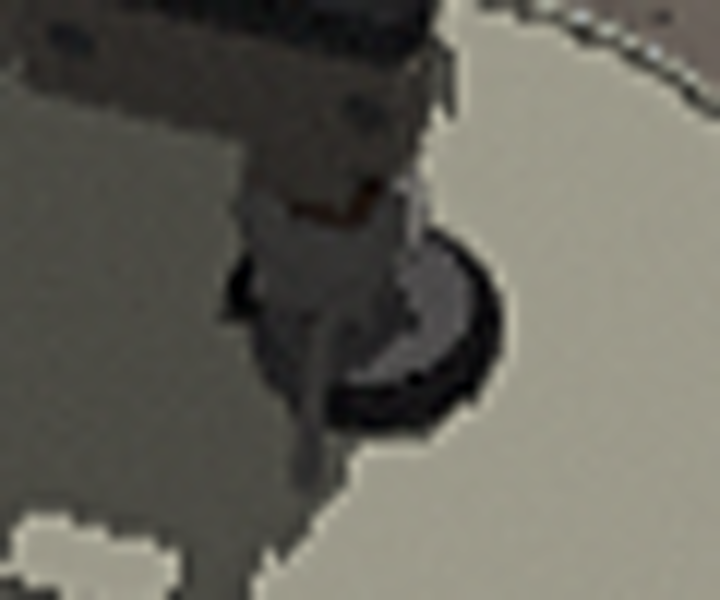

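```bash

for i in 1; do
python3 -m handwheel '[[[0,0,-0.0008,0,0,0],[0,0,-0.0008,0,0,0]]]'; done
python3 -m handwheel '[[[0,0,-0.0008,0,0,0],[0,0,-0.0008,0,0,0]]]'

```

```text
t: 6.3
ee_pos: [0.5607, -0.0031, 0.145]
eef_rot: [0.321, 0.947, 0.001, -0.004]
wrist_force: [-0.4, 0.6, -0.0]
gripper_width: 0.016
t: 6.47
ee_pos: [0.5606, -0.0031, 0.1441]
eef_rot: [0.321, 0.947, 0.001, -0.004]
wrist_force: [-0.7, -0.0, -1.1]
gripper_width: 0.0156
```

```bash

python3 -m handwheel '[[[0,0,-0.0008,0,0,0],[0,0,-0.0008,0,0,0]]]'

```

```text
t: 6.63
ee_pos: [0.5606, -0.0032, 0.1432]
eef_rot: [0.321, 0.947, 0.001, -0.004]
wrist_force: [-0.8, -0.7, 0.3]
gripper_width: 0.0156
```

```bash

python3 -m handwheel '[[[0,0,-0.0008,0,0,0],[0,0,-0.0008,0,0,0]]]'

```

```text
t: 6.8
ee_pos: [0.5605, -0.0032, 0.1422]
eef_rot: [0.321, 0.947, 0.001, -0.004]
wrist_force: [-0.1, 0.4, -0.2]
gripper_width: 0.0161
```

```bash

python3 -m handwheel '[[[0,0,-0.0008,0,0,0],[0,0,-0.0008,0,0,0]]]'

```

```text
t: 6.97
ee_pos: [0.5604, -0.0032, 0.1412]
eef_rot: [0.322, 0.947, 0.0, -0.004]
wrist_force: [-1.0, 0.3, -0.5]
gripper_width: 0.0158
```

```bash

python3 -m handwheel '[[[0,0,-0.0008,0,0,0],[0,0,-0.0008,0,0,0]]]'

```

```text
t: 7.13
ee_pos: [0.5603, -0.0031, 0.1403]
eef_rot: [0.322, 0.947, 0.0, -0.005]
wrist_force: [-0.6, 0.1, -1.1]
gripper_width: 0.0157
```

```bash

python3 -m handwheel '[[[0,0,-0.0008,0,0,0],[0,0,-0.0008,0,0,0]]]'

```

```text
t: 7.3
ee_pos: [0.5604, -0.0031, 0.1397]
eef_rot: [0.321, 0.947, 0.0, -0.004]
wrist_force: [-0.9, -0.3, 1.6]
gripper_width: 0.0158
```

```bash

python3 -m handwheel '[[[0,0,-0.0008,0,0,0],[0,0,-0.0008,0,0,0]]]'

```

```text
t: 7.47
ee_pos: [0.5607, -0.0033, 0.1395]
eef_rot: [0.321, 0.947, 0.0, -0.004]
wrist_force: [-1.5, -0.1, 7.0]
gripper_width: 0.0156
```

Contact shows at TCP z≈0.1397, with Fz reaching 7 N. I'll back off to about 0.1403 and look.

```bash

python3 -m handwheel '[[[0,0,0.0010,0,0,0],[0,0,0.0010,0,0,0],[0,0,0.0010,0,0,0]]]'
python3 - <<'E'
from h import *
s=read_state();print(s["ee_pos"],s["wrist_force"])
im,K,W=cam("wrist"); np.savez("w7.npz",K=K,W=W,p=s["ee_pos"],q=s["eef_rot"]); crop(im,260,150,170,130,4.7,"pics/w7c.png")
E
```

```text
t: 7.72
ee_pos: [0.5608, -0.0033, 0.1405]
eef_rot: [0.321, 0.947, 0.0, -0.004]
wrist_force: [0.4, -0.9, -0.6]
gripper_width: 0.0154
[ 0.56076315 -0.00327918  0.14049402] [ 0.43195314 -0.8737326  -0.57954923]
```

View pics/w7c.png

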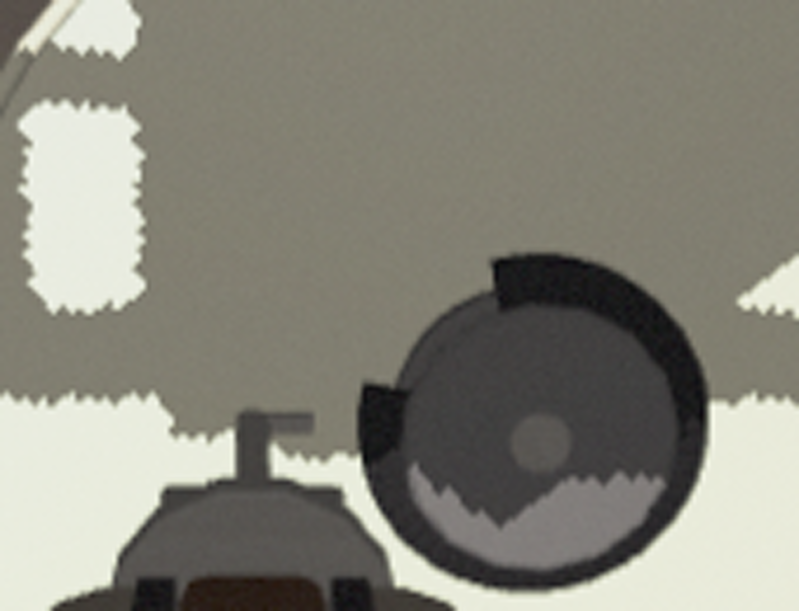

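```bash
python3 - <<'E'
from h import *
w=np.load("w7.npz");C=(w["K"],w["W"]);np.set_printoptions(precision=4,suppress=True)
u=lambda a,b:((a+.5)/4.7-.5+260,(b+.5)/4.7-.5+150)
hc=onz(*C,u(541,443),.0366); l=onz(*C,u(357,421),.0307);r=onz(*C,u(708,421),.0307);t=onz(*C,u(532,253),.0307);b=onz(*C,u(532,590),.0307)
rc=(l+r)/2; rc2=(t+b)/2
print("head",hc,"ring",rc,rc2,np.linalg.norm(r-l),np.linalg.norm(t-b))
ft=onz(*C,u(253,422),.0255);tip=onz(*C,u(314,422),.0255);print(ft,tip,np.linalg.norm(ft-tip))
cc=(hc+rc2)/2
for n,q in (("foot",ft),("tip",tip)):
    v=(q-cc)[:2];print(n,np.hypot(*v)*1e3,np.degrees(np.arctan2(v[1],v[0])))
v=(tip-ft)[:2];print("hook dir",np.degrees(np.arctan2(v[1],v[0])))
for nm,p in dict(o=(362,383),i=(407,390)).items():
    q=onz(*C,u(*p),.0307);v=(q-cc)[:2];print(nm,np.hypot(*v)*1e3,np.degrees(np.arctan2(v[1],v[0])))
E
```

```text
head [0.5874 0.0287 0.0366] ring [0.5858 0.0293 0.0307] [0.5865 0.0288 0.0307] 0.052772373974657304 0.05305771575678897
[ 0.5616 -0.005   0.0255] [0.5673 0.0024 0.0255] 0.009359567314835221
foot 42.236939700940766 -126.83527605215359
tip 32.87838272024819 -126.62383704446323
hook dir 52.421959744818274
o 26.898434515863322 -142.95262172662297
i 20.113964439673282 -145.06285993859376
```

The geometry agrees: ring diameter 52.8 mm, hook 9.4 mm, tip at radius 32.9 mm and angle −126.7°. Now I'll feel inward.

```bash

python3 -m handwheel '[[[0.0015,0.002,0,0,0,0],[0.003,0.004,0,0,0,0],[0.003,0.004,0,0,0,0]]]'
python3 -m handwheel '[[[0.0009,0.0012,0,0,0,0],[0.0009,0.0012,0,0,0,0]]]'

```

```text
t: 8.02
ee_pos: [0.564, 0.0011, 0.1403]
eef_rot: [0.321, 0.947, 0.001, -0.004]
wrist_force: [-0.4, 0.6, -0.7]
gripper_width: 0.0159
t: 8.18
ee_pos: [0.5651, 0.0026, 0.1403]
eef_rot: [0.321, 0.947, 0.001, -0.004]
wrist_force: [-0.3, 0.5, -1.5]
gripper_width: 0.0155
```

```bash

python3 -m handwheel '[[[0.0006,0.0008,0,0,0,0],[0.0006,0.0008,0,0,0,0]]]'

```

```text
t: 8.35
ee_pos: [0.5658, 0.0036, 0.1402]
eef_rot: [0.321, 0.947, 0.001, -0.004]
wrist_force: [-0.0, -0.1, -0.9]
gripper_width: 0.0158
```

```bash

python3 -m handwheel '[[[0.0006,0.0008,0.0002,0,0,0],[0.0006,0.0008,0.0002,0,0,0]]]'

```

```text
t: 8.52
ee_pos: [0.5666, 0.0044, 0.1405]
eef_rot: [0.321, 0.947, 0.001, -0.004]
wrist_force: [0.0, 0.3, -0.4]
gripper_width: 0.0163
```

```bash

python3 -m handwheel '[[[0.0004,0.0005,0.0001,0,0,0],[0.0004,0.0005,0.0001,0,0,0]]]'

```

```text
t: 8.68
ee_pos: [0.5671, 0.005, 0.1406]
eef_rot: [0.321, 0.947, 0.001, -0.004]
wrist_force: [-0.1, -0.3, -0.6]
gripper_width: 0.016
```

```bash

python3 -m handwheel '[[[0.0003,0.0004,0.0001,0,0,0],[0.0003,0.0004,0.0001,0,0,0]]]'

```

```text
t: 8.85
ee_pos: [0.5674, 0.0054, 0.1408]
eef_rot: [0.321, 0.947, 0.001, -0.004]
wrist_force: [-0.5, 0.4, -1.3]
gripper_width: 0.016
```

```bash

python3 - <<'E'
from h import *
s=read_state();print(s["ee_pos"],s["wrist_force"])
im,K,W=cam("wrist"); np.savez("w8.npz",K=K,W=W,p=s["ee_pos"],q=s["eef_rot"]); crop(im,260,150,170,130,4.7,"pics/w8c.png")
E
```

```text
[0.5674003  0.00544594 0.14076038] [-0.45034232  0.38310764 -1.34948566]
```

View pics/w8c.png

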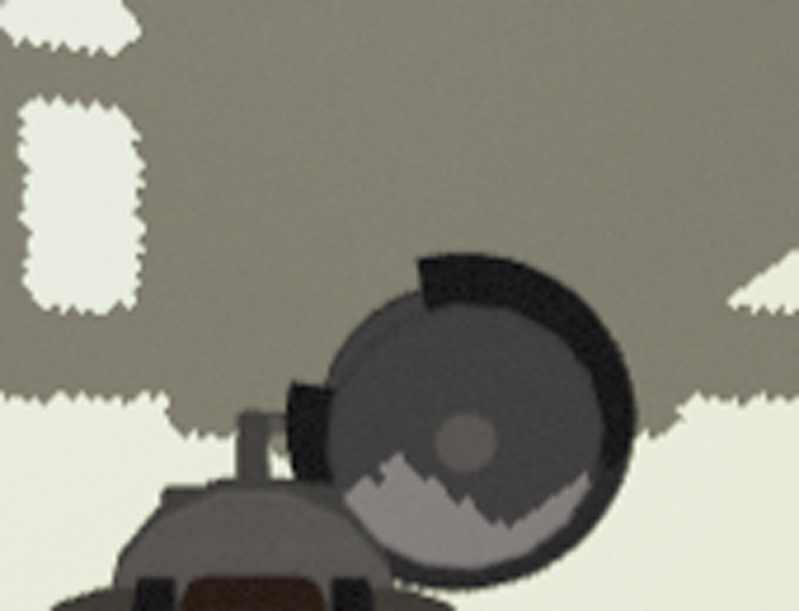

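The hook is under the ring at crop (288,422) with about 4.3 mm of overlap, so I'm lifting gently.

```bash

python3 -m handwheel '[[[0,0,0.001,0,0,0],[0,0,0.002,0,0,0],[0,0,0.002,0,0,0]]]'

```

```text
t: 9.15
ee_pos: [0.5674, 0.0054, 0.1429]
eef_rot: [0.321, 0.947, 0.001, -0.004]
wrist_force: [-0.4, -0.2, -1.0]
gripper_width: 0.0157
```

```bash

python3 -m handwheel '[[[0,0,0.001,0,0,0],[0,0,0.002,0,0,0],[0,0,0.002,0,0,0]]]'

```

```text
t: 9.4
ee_pos: [0.5669, 0.0051, 0.1447]
eef_rot: [0.321, 0.947, 0.0, -0.004]
wrist_force: [0.3, -1.7, -4.4]
gripper_width: 0.0157
```

```bash

python3 -m handwheel '[[[0.0003,0.0003,0.001,0,0,0],[0.0003,0.0003,0.002,0,0,0],[0.0003,0.0003,0.002,0,0,0]]]'

```

```text
t: 9.65
ee_pos: [0.5666, 0.005, 0.1461]
eef_rot: [0.321, 0.947, -0.0, -0.005]
wrist_force: [0.6, -3.0, -9.4]
gripper_width: 0.0161
```

```bash

python3 - <<'E'
from h import *
s=read_state();print(s["ee_pos"],s["wrist_force"])
im,K,W=cam("wrist"); crop(im,260,150,170,130,4.7,"pics/w9c.png")
a,K,W=cam("side"); crop(a,325,220,60,50,12,"pics/d9.png")
E
```

```text
[0.56659084 0.00501491 0.14614738] [ 0.60859243 -2.96303891 -9.37020951]
```

View pics/w9c.png

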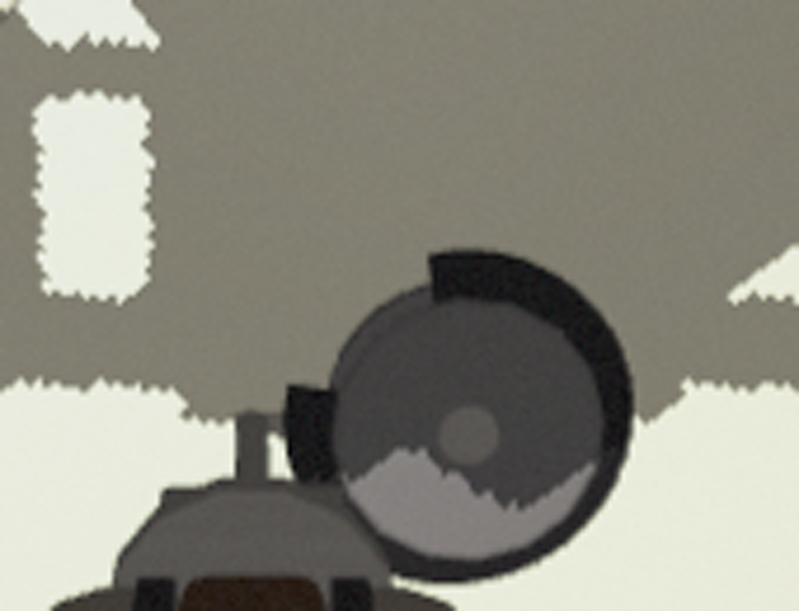

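View pics/d9.png

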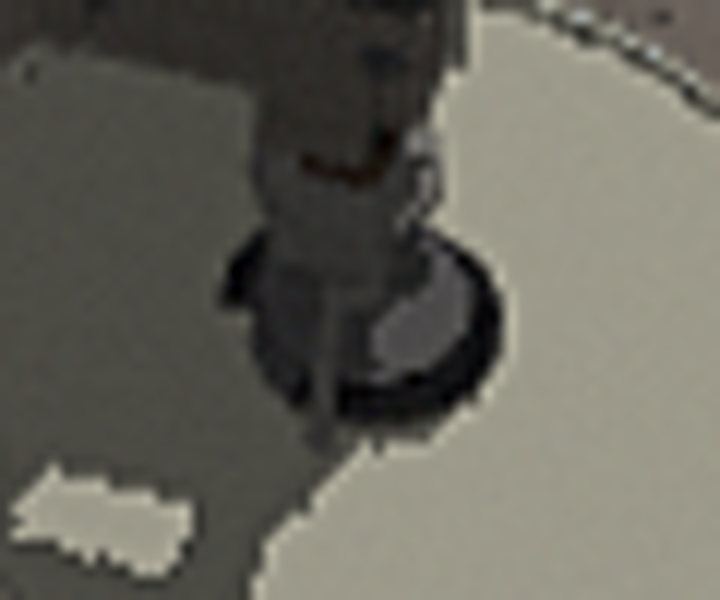

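```bash

python3 -m handwheel '[[[0.0003,0.0003,0.001,0,0,0],[0.0003,0.0003,0.0025,0,0,0],[0.0003,0.0003,0.0025,0,0,0]]]'

```

```text
t: 10.0
ee_pos: [0.5673, 0.0057, 0.1493]
eef_rot: [0.321, 0.947, 0.0, -0.005]
wrist_force: [-1.9, -0.9, -4.2]
gripper_width: 0.0158
```

```bash

python3 -m handwheel '[[[0.0003,0.0003,0.001,0,0,0],[0.0003,0.0003,0.0025,0,0,0],[0.0003,0.0003,0.0025,0,0,0]]]'

```

```text
t: 10.25
ee_pos: [0.5684, 0.0063, 0.1527]
eef_rot: [0.321, 0.947, 0.001, -0.004]
wrist_force: [0.0, 0.2, -1.5]
gripper_width: 0.0158
```

```bash

python3 - <<'E'
from h import *
s=read_state();print(s["ee_pos"],s["wrist_force"])
im,K,W=cam("wrist"); crop(im,260,150,170,130,4.7,"pics/w10c.png")
a,K,W=cam("side"); crop(a,325,220,60,50,12,"pics/d10.png")
a,K,W=cam("scene"); crop(a,280,250,60,50,12,"pics/s10.png")
E
```

```text
[0.56835044 0.00632219 0.15268678] [ 0.01514224  0.21421771 -1.5199804 ]
```

View pics/w10c.png

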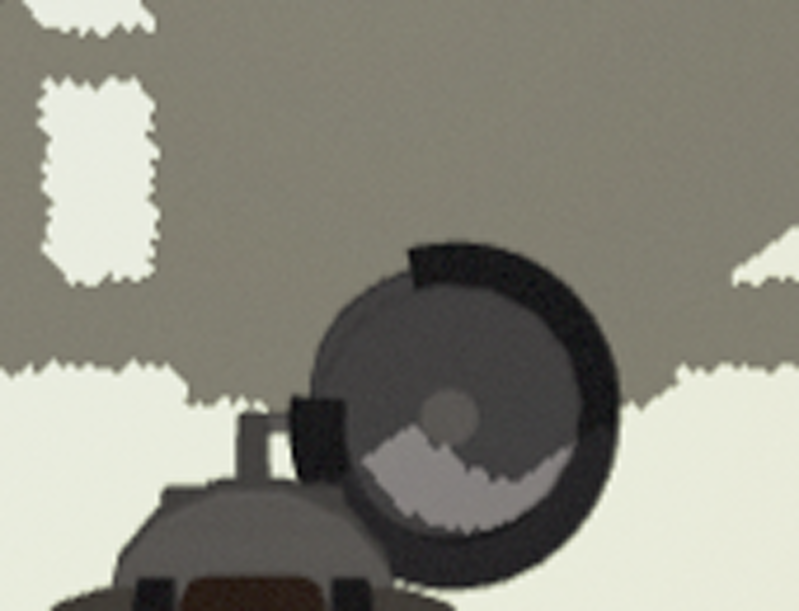

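View pics/d10.png

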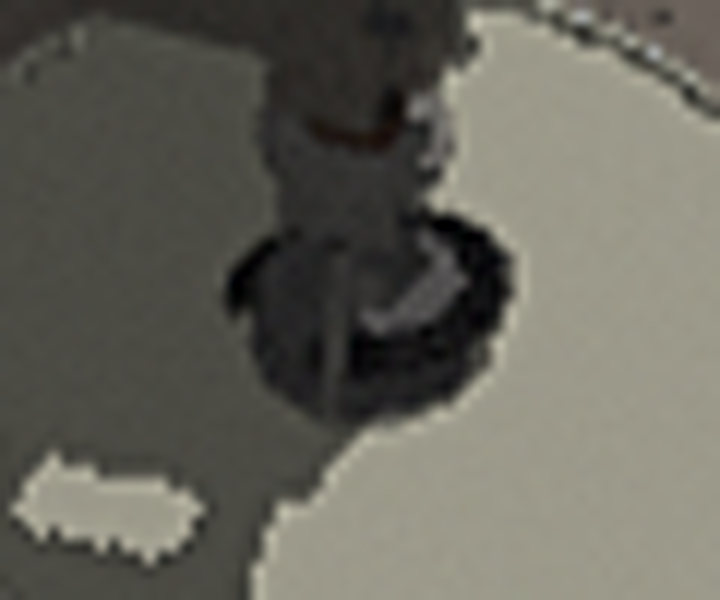

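View pics/s10.png

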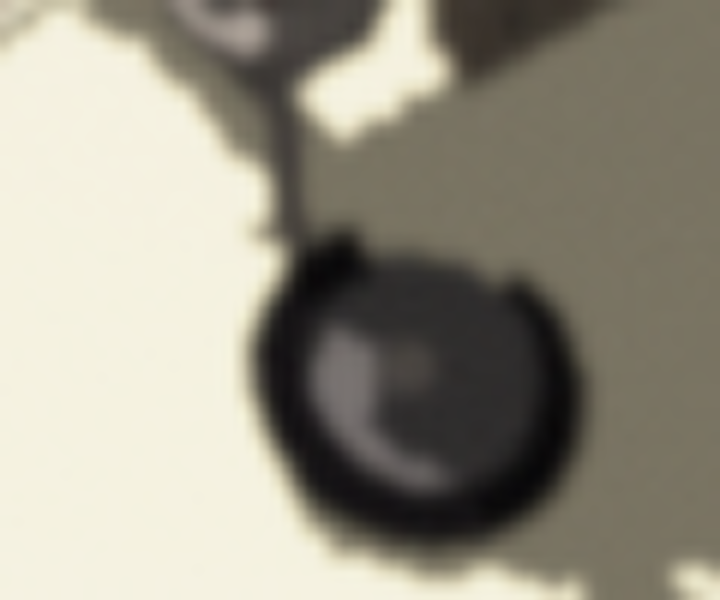

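The end now overlies the head, and the force has dropped to about 1 N. I'll lift slightly more to be safe, then lower it to rest.

```bash

python3 -m handwheel '[[[0,0,0.001,0,0,0],[0,0,0.0012,0,0,0],[0,0,0.0012,0,0,0]]]'
python3 -m handwheel '[[[0,0,-0.001,0,0,0],[0,0,-0.002,0,0,0],[0,0,-0.003,0,0,0],[0,0,-0.004,0,0,0],[0,0,-0.004,0,0,0]]]'
python3 - <<'E'
from h import *
s=read_state();print(s["ee_pos"],s["wrist_force"])
im,K,W=cam("wrist"); crop(im,260,150,170,130,4.7,"pics/w11c.png")
a,K,W=cam("side"); crop(a,325,220,60,50,12,"pics/d11.png")
E
```

```text
t: 10.65
ee_pos: [0.5687, 0.0062, 0.154]
eef_rot: [0.321, 0.947, 0.001, -0.003]
wrist_force: [0.6, -0.6, -0.7]
gripper_width: 0.0159
t: 11.07
ee_pos: [0.5684, 0.0062, 0.1497]
eef_rot: [0.321, 0.947, 0.001, -0.004]
wrist_force: [0.7, 0.4, -0.8]
gripper_width: 0.016
[0.56842357 0.00622923 0.14969105] [ 0.71735402  0.37011363 -0.8451099 ]
```

View pics/w11c.png

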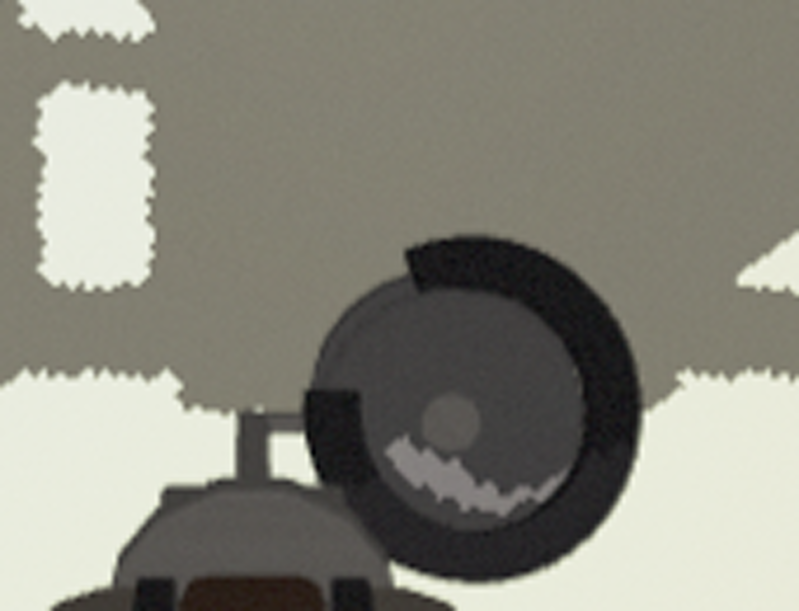

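View pics/d11.png

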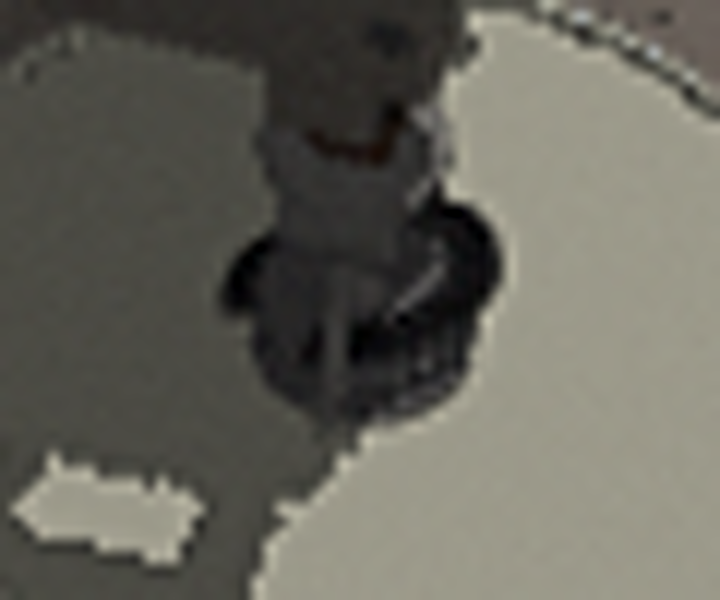

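The raised end (crop (332,430)) now lies over the head edge and the hook is below it, unloaded. I'll withdraw the hook radially outward, then go up.

```bash

python3 -m handwheel '[[[-0.003,-0.004,-0.0003,0,0,0],[-0.008,-0.0105,0,0,0,0],[-0.014,-0.0185,0,0,0,0],[-0.017,-0.0225,0.01,0,0,0],[-0.017,-0.0225,0.04,0,0,0]]]'
python3 -m handwheel '[[[0,0,0.02,0,0,0],[0,0,0.02,0,0,0]]]'
python3 - <<'E'
from h import *
s=read_state();print(s["ee_pos"],s["eef_rot"],s["wrist_force"])
im,K,W=cam("wrist"); np.savez("w12.npz",K=K,W=W); crop(im,260,120,200,150,4,"pics/w12c.png")
a,K,W=cam("side"); crop(a,325,220,60,50,12,"pics/d12.png")
a,K,W=cam("scene"); crop(a,280,250,60,50,12,"pics/s12.png")
E
```

```text
t: 11.58
ee_pos: [0.5478, -0.0175, 0.1872]
eef_rot: [0.322, 0.947, -0.0, -0.007]
wrist_force: [0.5, 0.2, -0.9]
gripper_width: 0.0157
t: 11.75
ee_pos: [0.5493, -0.0183, 0.2116]
eef_rot: [0.322, 0.947, 0.0, -0.005]
wrist_force: [0.7, 0.3, -1.1]
gripper_width: 0.0159
[ 0.5492902  -0.01832696  0.21163504] [ 3.22099612e-01  9.46694951e-01  2.61415980e-04 -4.52123168e-03] [ 0.73568256  0.27178297 -1.12802515]
```

View pics/w12c.png

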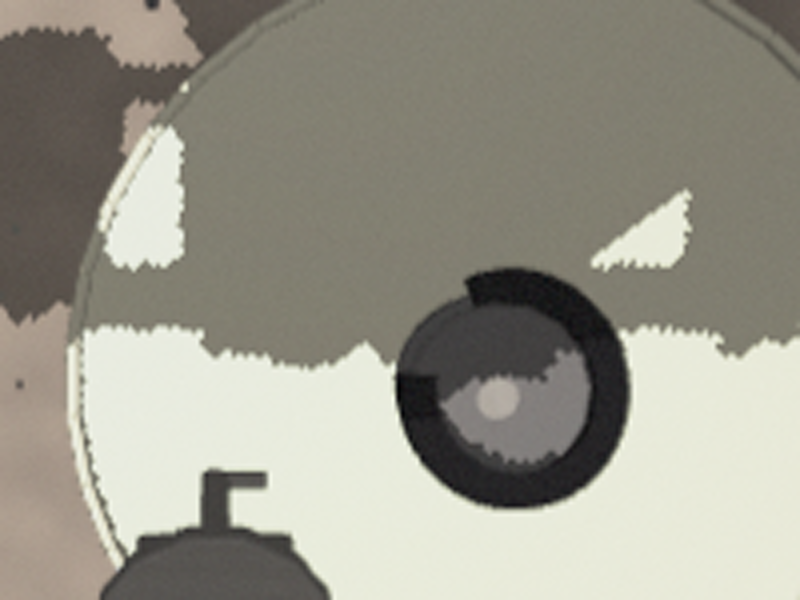

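View pics/d12.png

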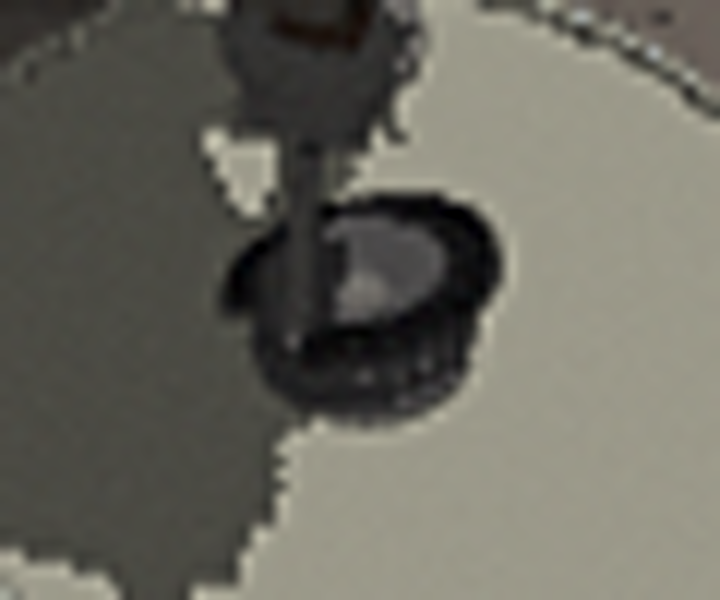

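View pics/s12.png

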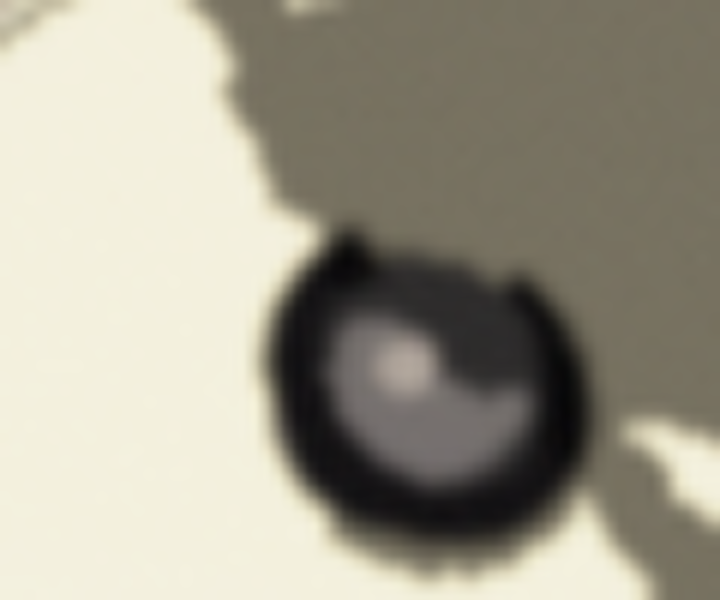

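The raised end rests on the head (wrist crop (418,395)), and the pick hasn't moved in the grip. Next I'll work out the return to the block.

```bash

python3 - <<'E'
from h import *
s=read_state(); g=R.from_quat([.52,.854,.001,.001]); c=R.from_quat(s["eef_rot"])
print((g*c.inv()).as_rotvec(), np.array([.4859,.28,.25])-s["ee_pos"])
E
```

```text
[-0.0053386  -0.01514195 -0.438422  ] [-0.06154009  0.29781063  0.04274252]
```

```bash

python3 -m handwheel '[[[-0.008,0.036,0.02,0,0,-0.09],[-0.016,0.072,0.03,0,0,-0.18],[-0.024,0.108,0.035,0,0,-0.27],[-0.032,0.144,0.035,0,0,-0.36],[-0.04,0.18,0.035,-0.005,-0.015,-0.438]]]'
python3 -m handwheel '[[[-0.007,0.036,0,0,0,0],[-0.014,0.072,0,0,0,0],[-0.021,0.105,0,0,0,0],[-0.021,0.115,0,0,0,0],[-0.021,0.115,0,0,0,0]]]'
python3 - <<'E'
from h import *
s=read_state(); g=R.from_quat([.52,.854,.001,.001]); c=R.from_quat(s["eef_rot"])
print(s["ee_pos"],(g*c.inv()).as_rotvec(), np.array([.4859,.28,.235])-s["ee_pos"])
E
```

```text
t: 12.32
ee_pos: [0.5067, 0.1634, 0.2416]
eef_rot: [0.522, 0.853, 0.001, 0.001]
wrist_force: [0.3, 0.8, -0.3]
gripper_width: 0.016
t: 12.73
ee_pos: [0.4848, 0.2803, 0.2403]
eef_rot: [0.521, 0.854, 0.0, 0.0]
wrist_force: [0.6, -0.6, -1.1]
gripper_width: 0.0159
[0.484834   0.28033981 0.24033045] [ 0.00011536 -0.00233185  0.00171807] [ 0.001066   -0.00033981 -0.00533045]
```

```bash

python3 -m handwheel '[[[0.001,-0.0003,-0.005,0,-0.002,0.002],[0.001,-0.0003,-0.005,0,-0.002,0.002],[0.001,-0.0003,-0.005,0,-0.002,0.002]]]'
python3 - <<'E'
from h import *
s=read_state(); g=R.from_quat([.52,.854,.001,.001]); c=R.from_quat(s["eef_rot"])
print(s["ee_pos"],(g*c.inv()).as_rotvec(), np.array([.4859,.28,.129])-s["ee_pos"])
im,K,W=cam("wrist"); crop(im,230,140,170,130,4.7,"pics/w13c.png")
E
```

```text
t: 12.98
ee_pos: [0.4857, 0.2785, 0.2344]
eef_rot: [0.52, 0.854, -0.0, 0.001]
wrist_force: [0.3, 0.9, -1.1]
gripper_width: 0.0154
[0.48565076 0.27848362 0.23439075] [ 0.00129812 -0.00180406  0.00094127] [ 0.00024924  0.00151638 -0.10539075]
```

View pics/w13c.png

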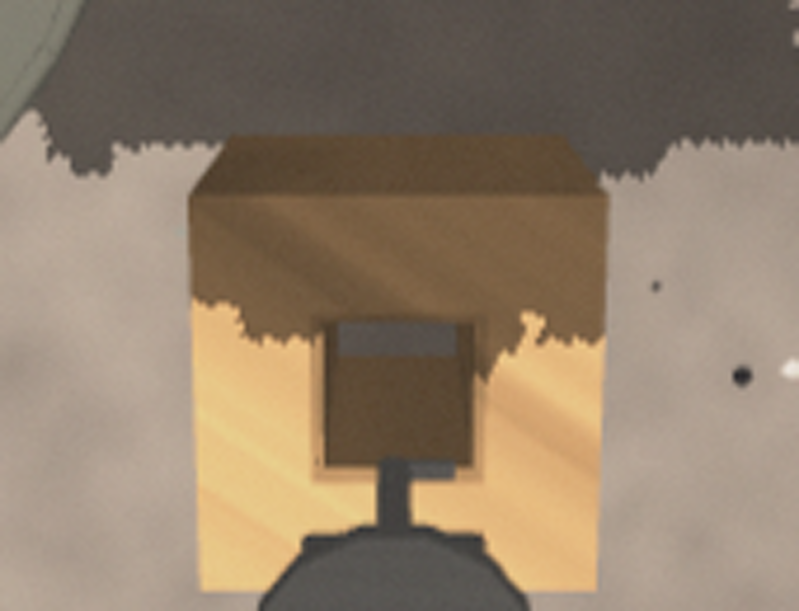

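Aligned: hook axis at crop x≈393 and hole centre at 399. Lowering in.

```bash

python3 -m handwheel '[[[0.0002,0.0015,-0.012,0,0,0],[0.0002,0.0015,-0.03,0,0,0],[0.0002,0.0015,-0.05,0,0,0],[0.0002,0.0015,-0.07,0,0,0],[0.0002,0.0015,-0.085,0,0,0]]]'
python3 -m handwheel '[[[0,0,0,0,0,0],[0,0,0,0,0,0]]]'
python3 - <<'E'
from h import *
s=read_state(); g=R.from_quat([.52,.854,.001,.001]); c=R.from_quat(s["eef_rot"])
print(s["ee_pos"],s["wrist_force"],(g*c.inv()).as_rotvec(), np.array([.4859,.28,.129])-s["ee_pos"])
E
```

```text
t: 13.45
ee_pos: [0.4856, 0.279, 0.1476]
eef_rot: [0.521, 0.854, -0.0, 0.0]
wrist_force: [-0.6, 0.9, -1.0]
gripper_width: 0.016
t: 13.62
ee_pos: [0.485, 0.2779, 0.1463]
eef_rot: [0.521, 0.853, -0.002, -0.0]
wrist_force: [0.2, -0.2, -0.7]
gripper_width: 0.0159
[0.48497118 0.27788375 0.14631218] [ 0.19620636 -0.2245339  -0.74708938] [ 0.00311776 -0.00479282  0.00318482] [ 0.00092882  0.00211625 -0.01731218]
```

```bash

python3 -m handwheel '[[[0.001,0.002,0,0.003,-0.004,0.003],[0.001,0.002,0,0.003,-0.004,0.003],[0.001,0.002,-0.003,0.003,-0.004,0.003],[0.001,0.002,-0.005,0.003,-0.004,0.003],[0.001,0.002,-0.006,0.003,-0.004,0.003]]]'

```

```text
t: 14.03
ee_pos: [0.4861, 0.28, 0.1405]
eef_rot: [0.52, 0.854, 0.001, 0.001]
wrist_force: [-0.4, -0.5, -0.3]
gripper_width: 0.0161
```

```bash

python3 -m handwheel '[[[0,0,-0.002,0,0,0],[0,0,-0.004,0,0,0],[0,0,-0.006,0,0,0],[0,0,-0.007,0,0,0],[0,0,-0.007,0,0,0]]]'

```

```text
t: 14.45
ee_pos: [0.4859, 0.2799, 0.1331]
eef_rot: [0.52, 0.854, 0.001, 0.001]
wrist_force: [-0.6, 0.4, 0.0]
gripper_width: 0.016
```

```bash

python3 -m handwheel '[[[0,0,-0.0015,0,0,0],[0,0,-0.003,0,0,0],[0,0,-0.0035,0,0,0],[0,0,-0.0035,0,0,0]]]'

```

```text
t: 14.78
ee_pos: [0.4858, 0.2798, 0.1295]
eef_rot: [0.52, 0.854, 0.001, 0.001]
wrist_force: [-0.4, 0.2, -1.1]
gripper_width: 0.0161
```

```bash

python3 -m handwheel '[[[0,0,-0.0008,0,0,0],[0,0,-0.0008,0,0,0]]]'

```

```text
t: 14.95
ee_pos: [0.4859, 0.2799, 0.129]
eef_rot: [0.52, 0.854, 0.001, 0.001]
wrist_force: [-0.4, -0.1, 3.6]
gripper_width: 0.0158
```

```bash

python3 -m handwheel '[[[0,0,-0.0008,0,0,0],[0,0,-0.0008,0,0,0]]]'

```

```text
t: 15.12
ee_pos: [0.4859, 0.2799, 0.129]
eef_rot: [0.52, 0.854, 0.001, 0.001]
wrist_force: [-3.0, -1.3, 8.5]
gripper_width: 0.0157
```

The pick is home at z=0.129 with 8 N of seating contact, so I'm releasing it.

```bash

python3 -m handwheel '[[[0,0,0.0005,0,0,0],[0,0,0.0005,0,0,0],[0,0,0.0005,0,0,0],[0,0,0.0005,0,0,0],[0,0,0.0005,0,0,0]]]' -0.2 
python3 -m handwheel '[[[0,0,0.01,0,0,0],[0,0,0.04,0,0,0],[0,0,0.08,0,0,0],[0,0,0.115,0,0,0],[0,0,0.115,0,0,0]]]'
python3 - <<'E'
from h import *
s=read_state(); print(s["ee_pos"])
im,K,W=cam("wrist"); crop(im,220,160,200,150,4,"pics/w14c.png")
a,K,W=cam("side"); crop(a,245,130,70,85,7,"pics/d14.png")
E
```

```text
t: 15.53
ee_pos: [0.4859, 0.2799, 0.1293]
eef_rot: [0.52, 0.854, 0.001, 0.001]
wrist_force: [0.0, 0.0, -1.7]
gripper_width: 0.0368
t: 15.95
ee_pos: [0.489, 0.2817, 0.252]
eef_rot: [0.52, 0.854, 0.005, 0.003]
wrist_force: [2.2, -0.4, 0.1]
gripper_width: 0.0369
[0.48899718 0.2816734  0.2520279 ]
```

View pics/w14c.png

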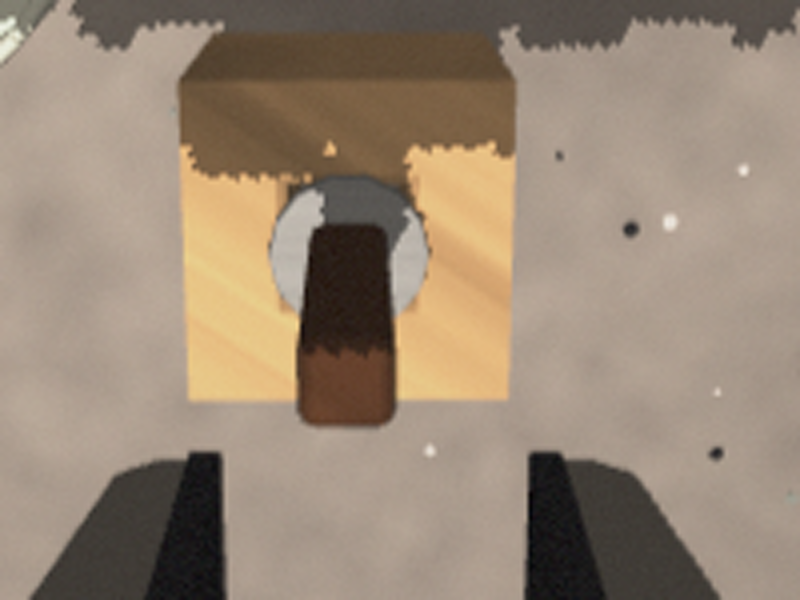

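View pics/d14.png

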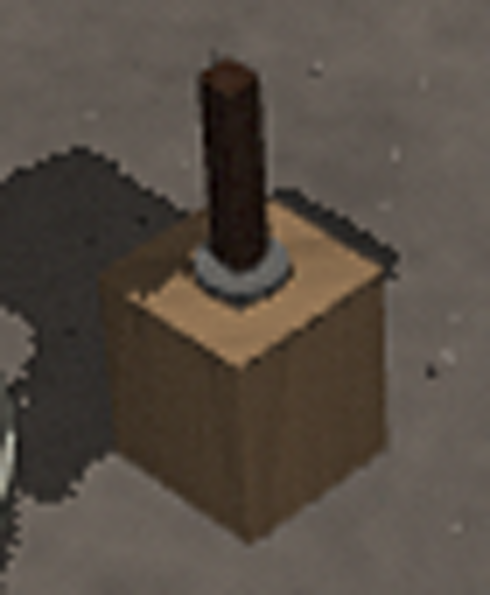

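The pick stands home exactly as before. Now back to the ring.

```bash

python3 -m handwheel '[[[0.009,-0.036,0,0,0,0.088],[0.018,-0.072,0,0,0,0.176],[0.027,-0.108,-0.01,0,0,0.264],[0.036,-0.144,-0.02,0,0,0.352],[0.045,-0.18,-0.03,0,0,0.44]]]'
python3 -m handwheel '[[[0.009,-0.035,-0.01,0,0,0],[0.018,-0.07,-0.02,0,0,0],[0.028,-0.1,-0.03,0,0,0],[0.028,-0.105,-0.03,0,0,0],[0.028,-0.105,-0.03,0,0,0]]]'
python3 -m handwheel '[[[0,0,0,0,0,0],[0,0,0,0,0,0]]]'
python3 - <<'E'
from h import *
s=read_state();print(s["ee_pos"],s["eef_rot"],s["wrist_force"],s["gripper_width"])
im,K,W=cam("wrist"); np.savez("w15.npz",K=K,W=W,p=s["ee_pos"],q=s["eef_rot"]);cv2.imwrite("pics/w15.png",im); crop(im,290,140,170,130,4.7,"pics/w15c.png")
a,K,W=cam("side"); crop(a,325,220,60,50,12,"pics/d15.png")
a,K,W=cam("scene"); crop(a,280,250,60,50,12,"pics/s15.png")
E
```

```text
t: 16.47
ee_pos: [0.5308, 0.0986, 0.2147]
eef_rot: [0.319, 0.948, 0.002, 0.0]
wrist_force: [0.1, -0.8, -0.0]
gripper_width: 0.0367
t: 16.88
ee_pos: [0.5576, -0.0081, 0.1827]
eef_rot: [0.32, 0.947, 0.002, -0.002]
wrist_force: [-0.7, 0.9, -0.4]
gripper_width: 0.0369
t: 17.05
ee_pos: [0.5568, -0.0072, 0.1822]
eef_rot: [0.32, 0.947, 0.001, -0.002]
wrist_force: [0.1, -0.3, 0.6]
gripper_width: 0.037
[ 0.55677249 -0.00719608  0.18218981] [ 0.32018643  0.94735031  0.0014184  -0.00245532] [ 0.05712254 -0.33600058  0.55369918] 0.037011644836083664
```

View pics/w15.png

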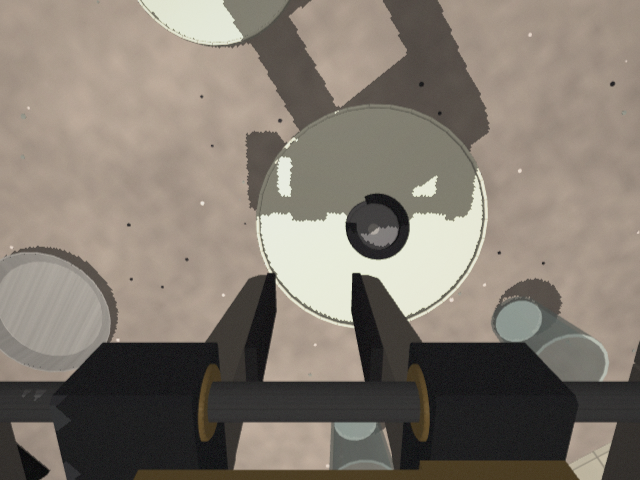

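View pics/w15c.png

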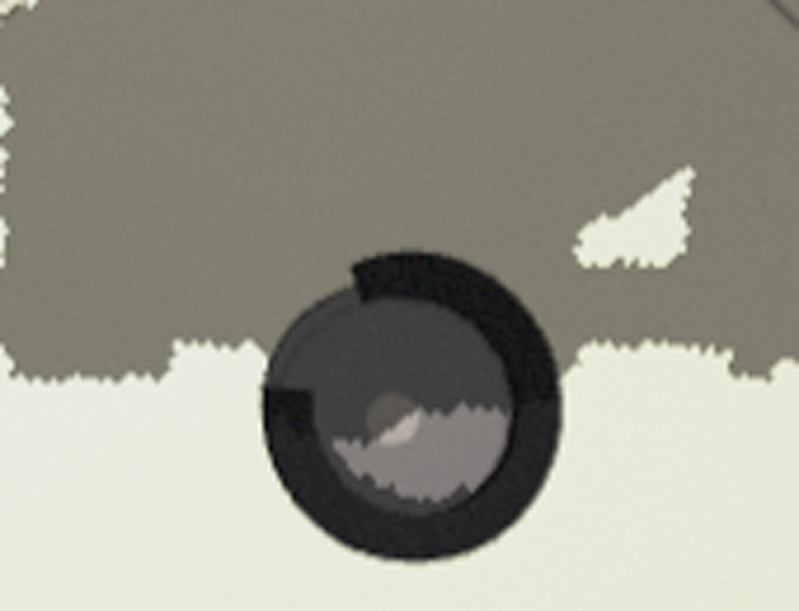

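View pics/d15.png

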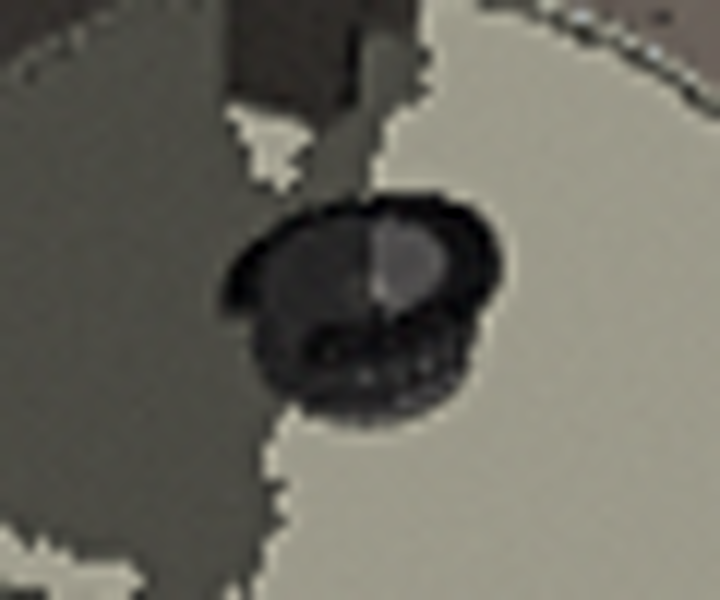

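View pics/s15.png

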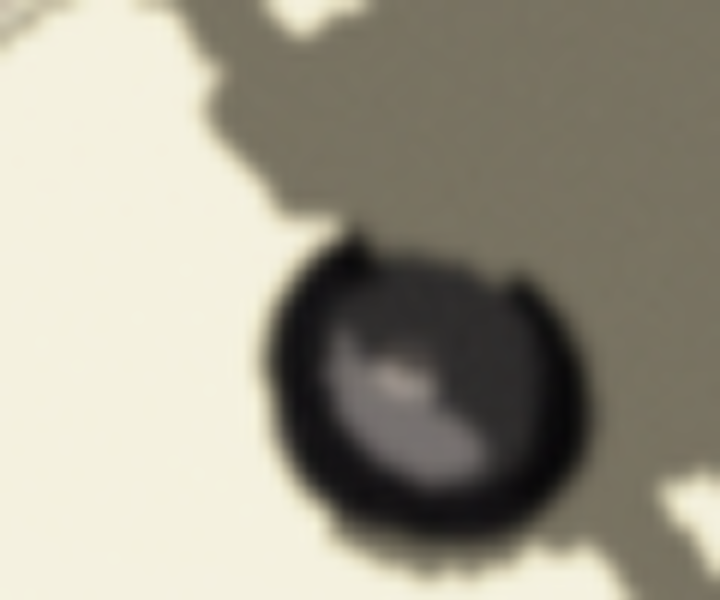

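```bash
python3 - <<'E'
from h import *
c=np.load("cams.npz");S=(c["K"],c["W"]);D=(c["K2"],c["W2"]);w=np.load("w15.npz");C=(w["K"],w["W"]);np.set_printoptions(precision=4,suppress=True)
u=lambda a,b,k=4.7,x=290,y=140:((a+.5)/k-.5+x,(b+.5)/k-.5+y)
for z in (.038,.041):
  a=onz(*C,u(263,388),z);b=onz(*C,u(313,390),z);p=onz(*C,u(290,418),z);print(z,a,b,np.linalg.norm(a-b),"pinch",p)
print("head",onz(*C,u(393,420),.0366))
# triangulate end inner? scene end tip apex (355,238)
print(tri((*C,u(263,388)),(*S,u(350,232,12,280,250))))
for z in (.03,.036,.041):
  l=onz(*C,u(263,400),z);r=onz(*C,u(561,410),z);print(z,np.linalg.norm(r-l)); 
E
```

```text
0.038 [0.5693 0.0146 0.038 ] [0.5747 0.021  0.038 ] 0.00843301777271178 pinch [0.5763 0.0151 0.038 ]
0.041 [0.5685 0.0148 0.041 ] [0.5739 0.0212 0.041 ] 0.008346609801192506 pinch [0.5755 0.0154 0.041 ]
head [0.5877 0.0287 0.0366]
[0.569  0.0151 0.0389]
0.03 0.0517927952958503
0.036 0.05075964659698369
0.041 0.04989868934792812
```

The raised end spans crop (263,388) to (313,390): the end mid is at (0.571, 0.018), 8.4 mm wide, and square to the jaws. I'll narrow the jaws to 23 mm and descend over it.

```bash

python3 -m handwheel '[[[0.0136,0.0271,-0.01,0,0,0],[0.0136,0.0271,-0.04,0,0,0],[0.0136,0.0271,-0.075,0,0,0],[0.0136,0.0271,-0.1,0,0,0],[0.0136,0.0271,-0.1,0,0,0]]]' -0.5 15
python3 -m handwheel '[[[0,0,0,0,0,0],[0,0,0,0,0,0]]]'
python3 - <<'E'
from h import *
s=read_state();print(s["ee_pos"],s["eef_rot"],s["wrist_force"],s["gripper_width"])
im,K,W=cam("wrist"); np.savez("w16.npz",K=K,W=W,p=s["ee_pos"],q=s["eef_rot"]);cv2.imwrite("pics/w16.png",im)
a,K,W=cam("side"); crop(a,325,220,60,50,12,"pics/d16.png")
E
```

```text
t: 17.62
ee_pos: [0.5677, 0.0212, 0.0788]
eef_rot: [0.319, 0.948, 0.0, -0.005]
wrist_force: [-2.2, -0.3, -0.5]
gripper_width: 0.0229
t: 17.78
ee_pos: [0.5678, 0.0217, 0.0795]
eef_rot: [0.319, 0.948, 0.0, -0.005]
wrist_force: [-0.2, 0.3, 0.3]
gripper_width: 0.0226
[0.56778063 0.02171467 0.07953131] [ 3.18562000e-01  9.47888866e-01  4.24650629e-04 -4.97682328e-03] [-0.24010226  0.28013436  0.31799775] 0.022598121149507527
```

View pics/w16.png

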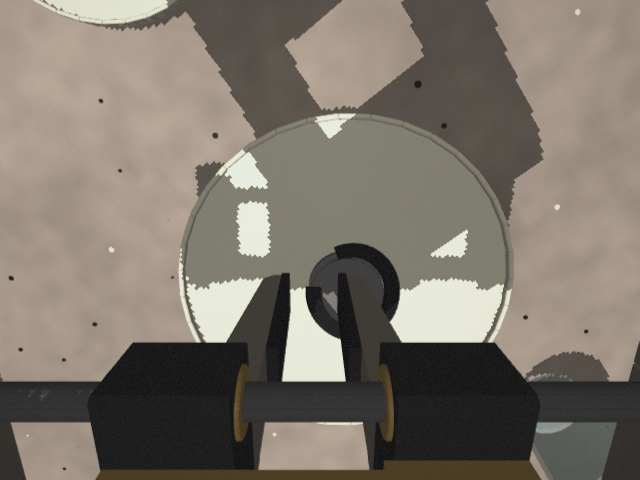

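View pics/d16.png

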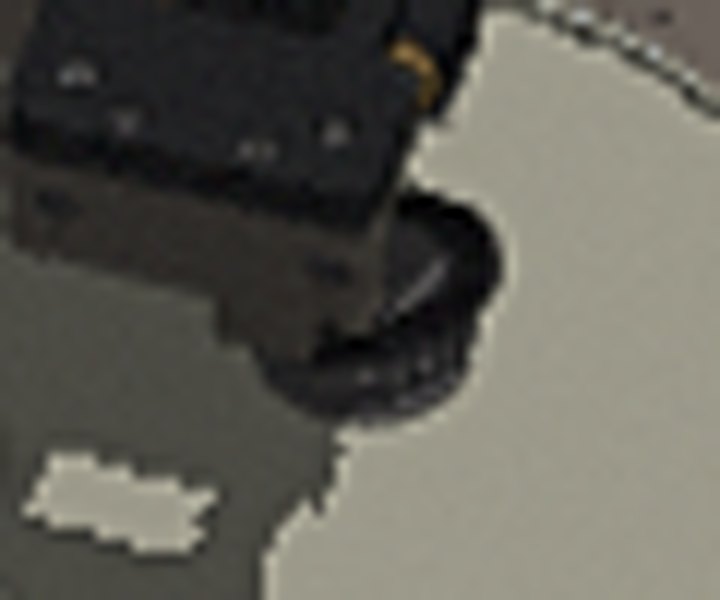

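```bash
python3 - <<'E'
from h import *
s=read_state(); c=R.from_quat(s["eef_rot"]); q=np.array([.3195,.9476,0,0]);g=R.from_quat(q)
print((g*c.inv()).as_rotvec(),c.as_matrix()[:,2])
w=np.load("w16.npz");C=(w["K"],w["W"])
a=onz(*C,(306,288),.040);b=onz(*C,(322,289),.040);print(a,b,(a+b)/2)
im=cv2.imread("pics/w16.png");crop(im,250,230,170,130,4.7,"pics/w16c.png")
E
```

```text
[-0.00403258 -0.00661241 -0.00152951] [-0.00661543  0.00402748 -0.99997001]
[0.5694728 0.0143666 0.04     ] [0.57510688 0.02082899 0.04      ] [0.57228984 0.01759779 0.04      ]
```

View pics/w16c.png

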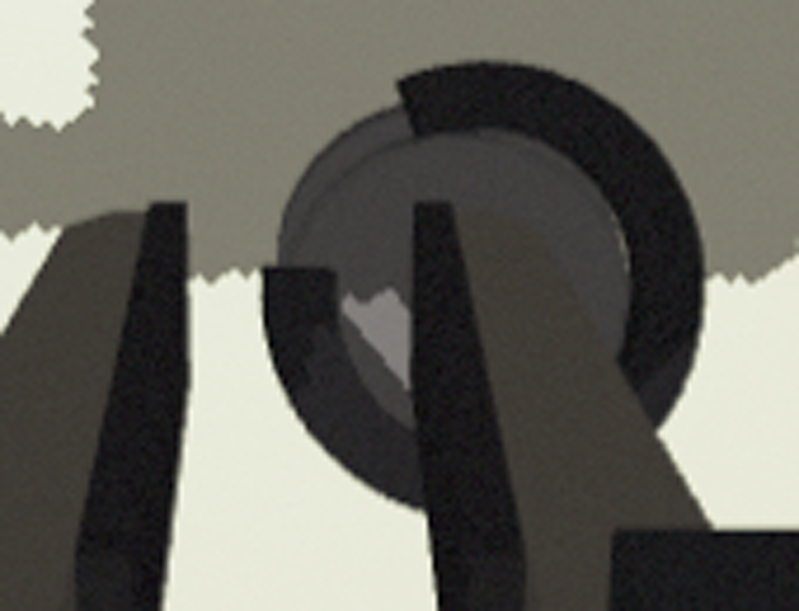

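```bash

python3 -m handwheel '[[[0.0037,-0.0029,0,-0.004,-0.0066,0],[0.0037,-0.0029,-0.006,-0.004,-0.0066,0],[0.0037,-0.0029,-0.012,-0.004,-0.0066,0],[0.0037,-0.0029,-0.014,-0.004,-0.0066,0],[0.0037,-0.0029,-0.014,-0.004,-0.0066,0]]]'
python3 - <<'E'
from h import *
s=read_state();print(s["ee_pos"],s["eef_rot"],s["wrist_force"],s["gripper_width"])
im,K,W=cam("wrist"); crop(im,250,230,170,130,4.7,"pics/w17c.png")
E
```

```text
t: 18.3
ee_pos: [0.5719, 0.0184, 0.0657]
eef_rot: [0.319, 0.948, -0.0, -0.001]
wrist_force: [-0.4, 0.3, 0.7]
gripper_width: 0.0229
[0.57186353 0.01843412 0.0657042 ] [ 3.18836979e-01  9.47809309e-01 -2.24094879e-04 -6.66918225e-04] [-0.40737033  0.29578925  0.72958338] 0.022923916677188242
```

View pics/w17c.png

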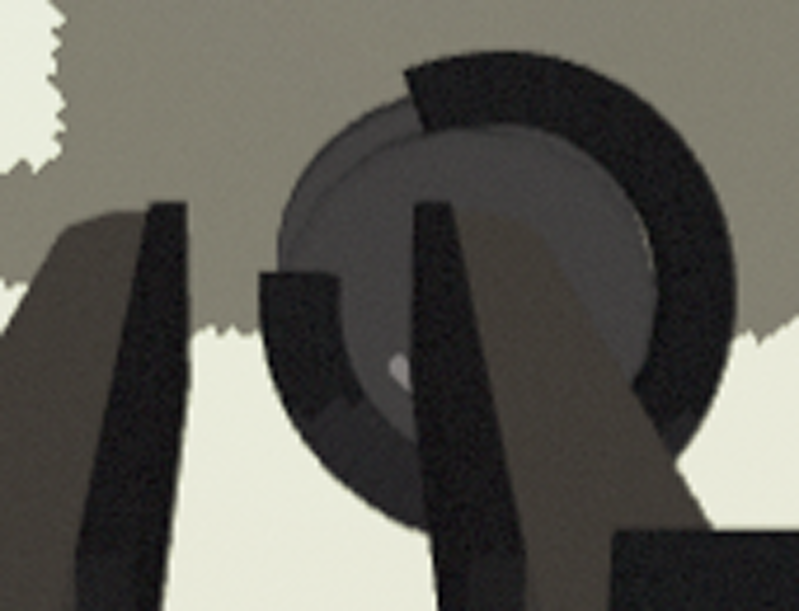

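```bash

python3 -m handwheel '[[[0.0003,0.0008,-0.002,0,0,0],[0.0003,0.0008,-0.004,0,0,0],[0.0003,0.0008,-0.0045,0,0,0]]]'

```

```text
t: 18.6
ee_pos: [0.5722, 0.0193, 0.0611]
eef_rot: [0.319, 0.948, -0.0, -0.001]
wrist_force: [0.0, -1.0, -0.0]
gripper_width: 0.0226
```

```bash

python3 -m handwheel '[[[0,0,-0.0006,0,0,0],[0,0,-0.0006,0,0,0]]]'

```

```text
t: 18.77
ee_pos: [0.5721, 0.0193, 0.0603]
eef_rot: [0.319, 0.948, -0.0, -0.001]
wrist_force: [0.1, 0.6, -0.2]
gripper_width: 0.0232
```

```bash

python3 -m handwheel '[[[0,0,-0.0006,0,0,0],[0,0,-0.0006,0,0,0]]]'

```

```text
t: 18.93
ee_pos: [0.572, 0.0193, 0.0597]
eef_rot: [0.319, 0.948, -0.0, -0.001]
wrist_force: [-1.1, -0.2, -0.3]
gripper_width: 0.0231
```

```bash

python3 -m handwheel '[[[0,0,-0.0006,0,0,0],[0,0,-0.0006,0,0,0]]]'

```

```text
t: 19.1
ee_pos: [0.5721, 0.0193, 0.0591]
eef_rot: [0.319, 0.948, -0.0, -0.001]
wrist_force: [0.1, -1.2, -0.6]
gripper_width: 0.0229
```

```bash

python3 -m handwheel '[[[0,0,0.0002,0,0,0],[0,0,0.0002,0,0,0],[0,0,0.0002,0,0,0],[0,0,0.0002,0,0,0],[0,0,0.0002,0,0,0]]]' -1 15
python3 - <<'E'
from h import *
s=read_state();print(s["ee_pos"],s["wrist_force"],s["gripper_width"])
im,K,W=cam("wrist"); crop(im,250,230,170,130,4.7,"pics/w18c.png")
E
```

```text
t: 19.52
ee_pos: [0.5718, 0.0193, 0.0592]
eef_rot: [0.319, 0.948, -0.0, -0.001]
wrist_force: [-1.3, 0.8, -0.6]
gripper_width: 0.0073
[0.57179474 0.01933801 0.05915911] [-1.27319673  0.84246765 -0.61598684] 0.007318269120809075
```

View pics/w18c.png

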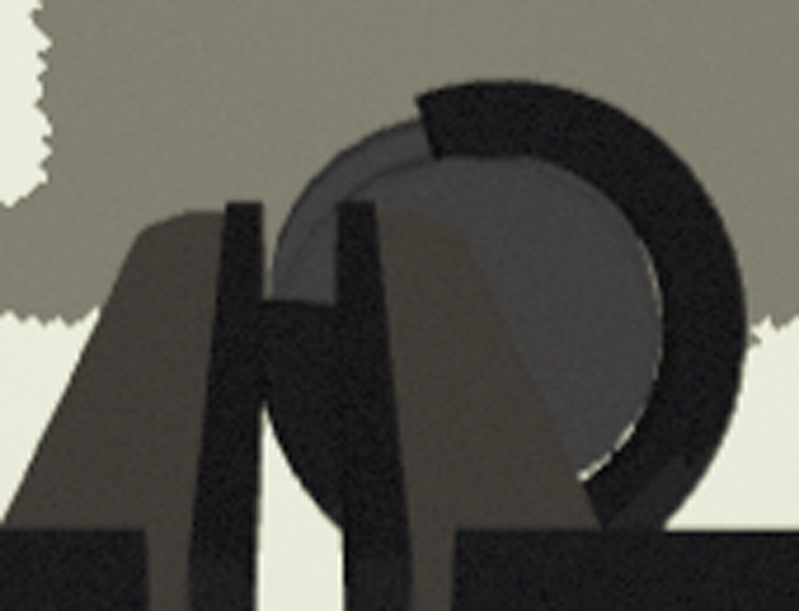

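The end is pinched at about 7.5 mm. I'll firm up the grip and draw it sideways across the head, toward about 43°.

```bash

python3 -m handwheel '[[[0,0,0.0003,0,0,0],[0.0015,0.0014,0.0004,0,0,0],[0.003,0.0028,0.0004,0,0,0],[0.0036,0.0034,0.0004,0,0,0],[0.0036,0.0034,0.0004,0,0,0]]]' -1 25

```

```text
t: 19.98
ee_pos: [0.5756, 0.023, 0.0595]
eef_rot: [0.319, 0.948, -0.0, -0.001]
wrist_force: [-0.9, 1.5, -1.3]
gripper_width: 0.0064
```

```bash

python3 -m handwheel '[[[0.0015,0.0014,0,0,0,0],[0.003,0.0028,0.0002,0,0,0],[0.0036,0.0034,0.0002,0,0,0]]]'

```

```text
t: 20.23
ee_pos: [0.5798, 0.0266, 0.0599]
eef_rot: [0.319, 0.948, -0.0, -0.001]
wrist_force: [-0.4, 0.8, -1.0]
gripper_width: 0.0066
```

```bash

python3 - <<'E'
from h import *
im,K,W=cam("wrist"); crop(im,250,230,170,130,4.7,"pics/w19c.png")
a,K,W=cam("side"); crop(a,325,210,60,50,12,"pics/d19.png")
E
```

```text
(no output)
```

View pics/w19c.png

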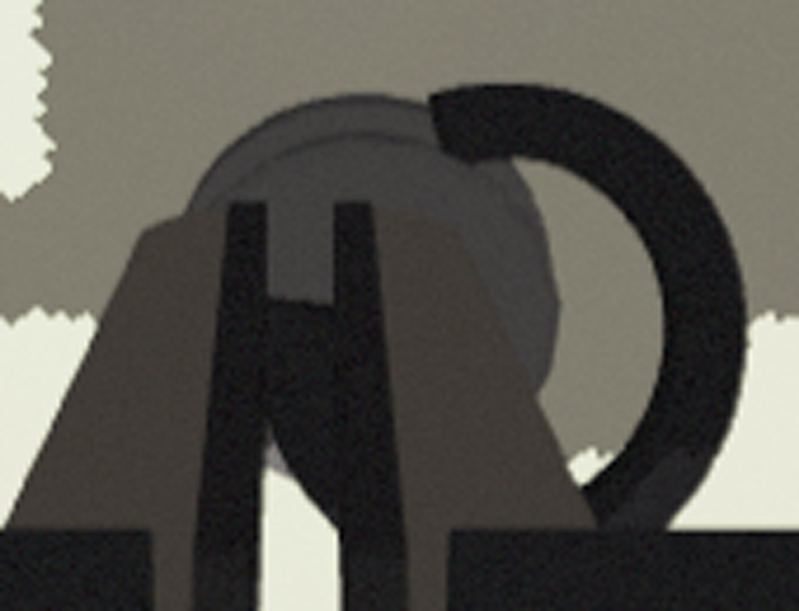

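View pics/d19.png

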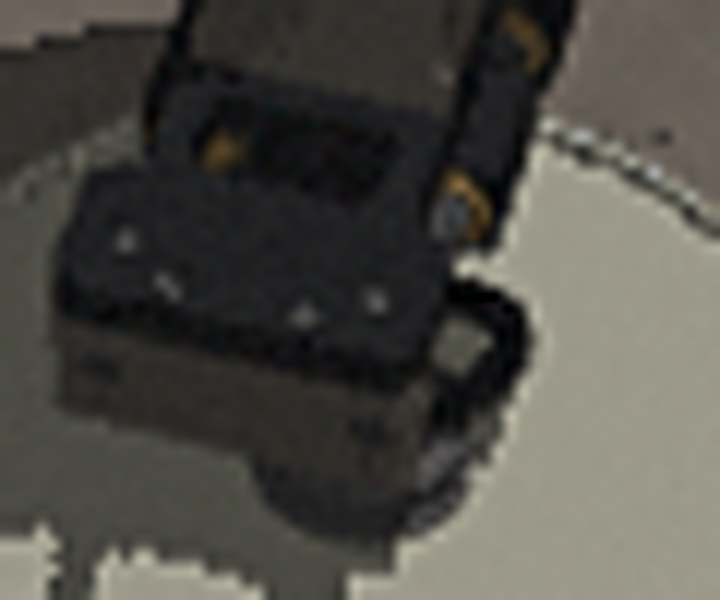

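The ring is following cleanly, and its far side is now clear of the head. Continuing the draw, then up.

```bash

python3 -m handwheel '[[[0.0015,0.0015,0.0002,0,0,0],[0.003,0.003,0.0004,0,0,0],[0.0045,0.0045,0.0006,0,0,0],[0.0055,0.0055,0.0006,0,0,0],[0.0055,0.0055,0.0006,0,0,0]]]'
python3 -m handwheel '[[[0,0,0.002,0,0,0],[0,0,0.004,0,0,0],[0,0,0.006,0,0,0],[0,0,0.006,0,0,0]]]'
python3 - <<'E'
from h import *
im,K,W=cam("wrist"); crop(im,250,230,170,130,4.7,"pics/w20c.png")
E
```

```text
t: 20.75
ee_pos: [0.5856, 0.0322, 0.0606]
eef_rot: [0.319, 0.948, -0.0, -0.0]
wrist_force: [-0.0, 1.0, 0.1]
gripper_width: 0.0066
t: 21.08
ee_pos: [0.5859, 0.0322, 0.0671]
eef_rot: [0.319, 0.948, 0.0, -0.0]
wrist_force: [-0.5, -0.0, -0.2]
gripper_width: 0.0067
```

View pics/w20c.png

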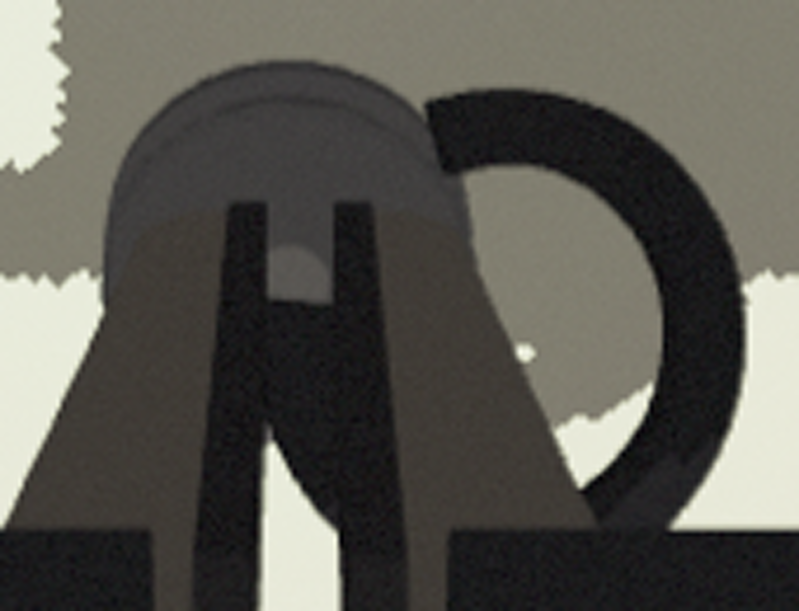

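The ring is off. I'll carry it to the spoon rest.

```bash

python3 -m handwheel '[[[0,0,0.02,0,0,0],[0,0,0.05,0,0,0],[-0.012,-0.03,0.07,0,0,0],[-0.025,-0.065,0.07,0,0,0],[-0.038,-0.1,0.07,0,0,0]]]'
python3 -m handwheel '[[[-0.013,-0.034,0,0,0,0],[-0.026,-0.068,0,0,0,0],[-0.04,-0.102,0,0,0,0],[-0.055,-0.135,0,0,0,0],[-0.068,-0.165,0,0,0,0]]]'
python3 -m handwheel '[[[-0.01,-0.03,-0.02,0,0,0],[-0.012,-0.035,-0.04,0,0,0],[-0.012,-0.035,-0.06,0,0,0],[-0.012,-0.035,-0.06,0,0,0]]]'
python3 - <<'E'
from h import *
s=read_state();print(s["ee_pos"],s["wrist_force"],s["gripper_width"])
im,K,W=cam("wrist"); cv2.imwrite("pics/w21.png",im)
a,K,W=cam("side"); crop(a,285,300,140,120,5,"pics/d21.png"); 
a,K,W=cam("scene"); crop(a,140,130,120,100,6,"pics/s21.png")
E
```

```text
t: 21.55
ee_pos: [0.5484, -0.0685, 0.1386]
eef_rot: [0.318, 0.948, 0.0, 0.001]
wrist_force: [0.1, 0.1, 0.2]
gripper_width: 0.0064
t: 21.97
ee_pos: [0.4792, -0.2352, 0.1387]
eef_rot: [0.318, 0.948, 0.0, 0.001]
wrist_force: [1.2, 0.7, -0.4]
gripper_width: 0.007
t: 22.3
ee_pos: [0.4647, -0.2699, 0.0757]
eef_rot: [0.319, 0.948, 0.001, -0.001]
wrist_force: [-1.0, 0.6, -0.6]
gripper_width: 0.0067
[ 0.46473346 -0.26991537  0.07570222] [-1.03941572  0.60972129 -0.62822666] 0.006657032312803895
```

View pics/w21.png

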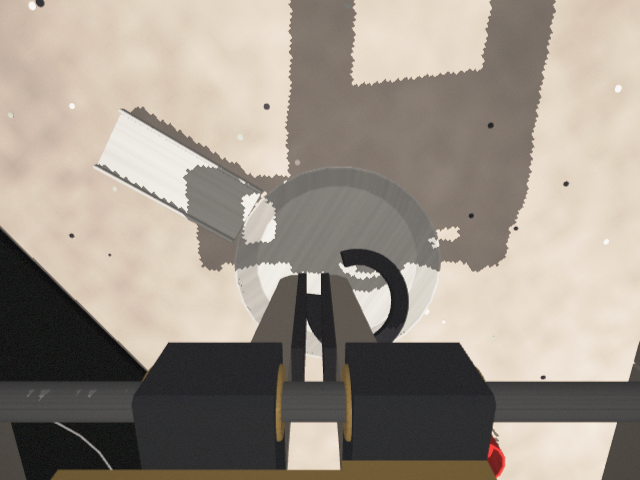

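View pics/d21.png

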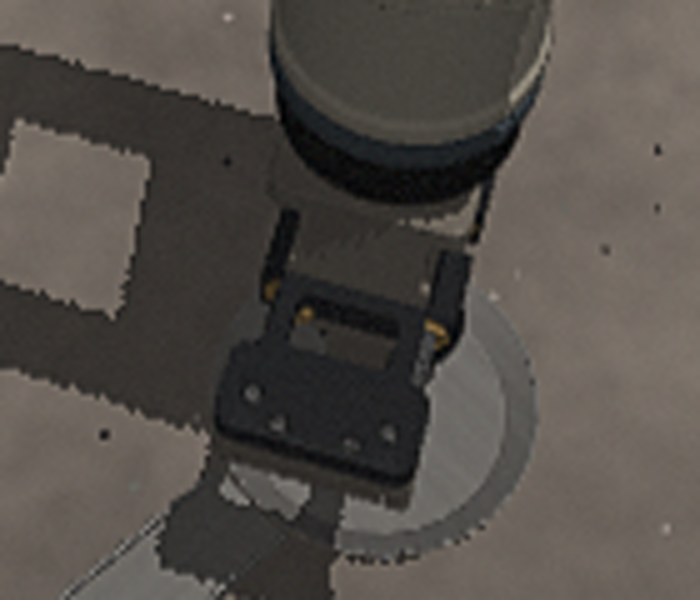

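View pics/s21.png

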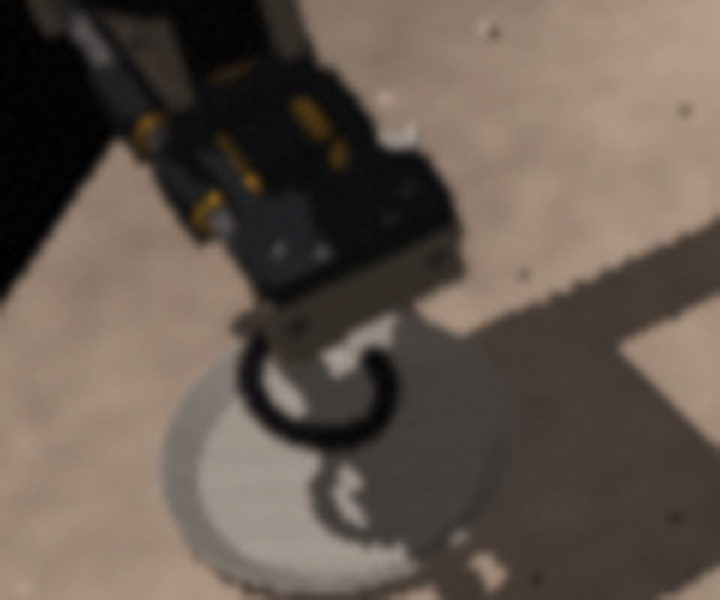

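```bash

python3 -m handwheel '[[[0,0,-0.012,0,0,0],[0,0,-0.026,0,0,0],[0,0,-0.038,0,0,0],[0,0,-0.043,0,0,0],[0,0,-0.043,0,0,0]]]'
python3 - <<'E'
from h import *
s=read_state();print(s["ee_pos"],s["wrist_force"],s["gripper_width"])
im,K,W=cam("wrist"); crop(im,210,200,240,180,3.3,"pics/w22c.png")
a,K,W=cam("scene"); crop(a,140,130,120,100,6,"pics/s22.png")
E
```

```text
t: 22.87
ee_pos: [0.4672, -0.2696, 0.0353]
eef_rot: [0.317, 0.948, 0.0, 0.001]
wrist_force: [0.1, 0.6, 1.2]
gripper_width: 0.0069
[ 0.46716409 -0.2695565   0.03525962] [0.12339276 0.57123402 1.21291729] 0.006857323394857769
```

View pics/w22c.png

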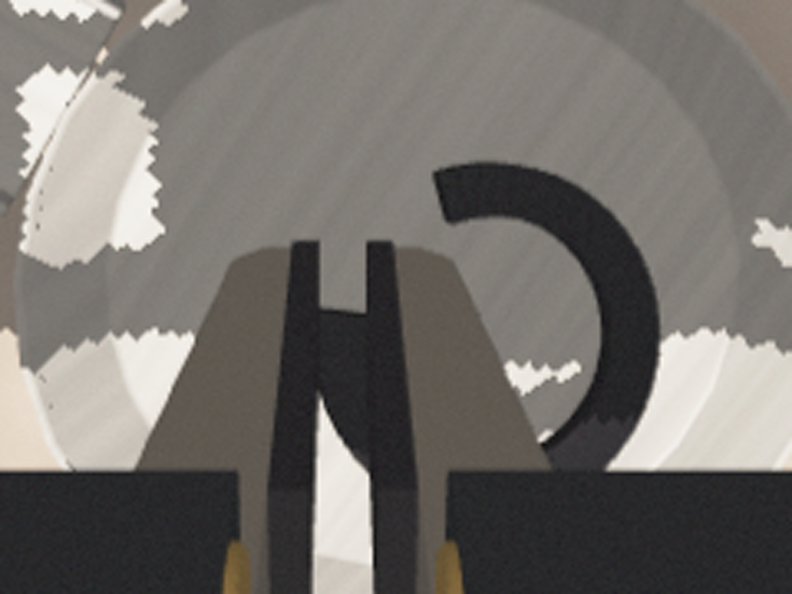

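View pics/s22.png

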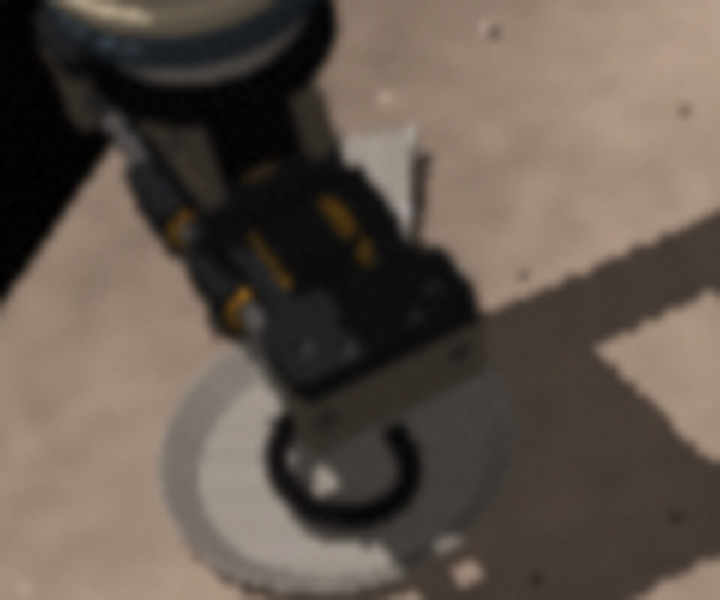

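```bash

python3 -m handwheel '[[[0,0,-0.003,0,0,0],[0,0,-0.006,0,0,0],[0,0,-0.0085,0,0,0],[0,0,-0.0085,0,0,0]]]'

```

```text
t: 23.3
ee_pos: [0.4677, -0.27, 0.0276]
eef_rot: [0.317, 0.948, 0.0, 0.001]
wrist_force: [-0.1, -0.7, 1.4]
gripper_width: 0.007
```

```bash

python3 -m handwheel '[[[0,0,-0.0008,0,0,0],[0,0,-0.0008,0,0,0]]]'

```

```text
t: 23.47
ee_pos: [0.4678, -0.2701, 0.0268]
eef_rot: [0.318, 0.948, 0.0, 0.002]
wrist_force: [0.9, -0.6, 1.6]
gripper_width: 0.0067
```

```bash

python3 -m handwheel '[[[0,0,-0.0006,0,0,0],[0,0,-0.0006,0,0,0]]]'

```

```text
t: 23.63
ee_pos: [0.468, -0.2702, 0.0263]
eef_rot: [0.318, 0.948, 0.0, 0.002]
wrist_force: [0.4, -0.8, 2.1]
gripper_width: 0.0069
```

Light contact with the floor (about 2 N), so I'm opening just enough to release.

```bash

python3 -m handwheel '[[[0,0,0,0,0,0],[0,0,0,0,0,0],[0,0,0,0,0,0],[0,0,0,0,0,0]]]' -0.7
python3 -m handwheel '[[[0,0,0.005,0,0,0],[0,0,0.02,0,0,0],[0,0,0.05,0,0,0],[0,0,0.09,0,0,0],[0,0,0.13,0,0,0]]]'
python3 -m handwheel '[[[-0.03,0.03,0.02,0,0,0],[-0.06,0.06,0.02,0,0,0],[-0.08,0.09,0.02,0,0,0],[-0.08,0.12,0.02,0,0,0],[-0.08,0.12,0.02,0,0,0]]]'
python3 - <<'E'
from h import *
for n in ("scene","side","wrist"):
    im,K,W=cam(n); cv2.imwrite(f"pics/{n}F.png",im)
    if n=="side": crop(im,285,330,130,110,6,"pics/dF.png")
    if n=="scene": crop(im,150,140,100,100,6,"pics/sF.png")
s=read_state();print(s["t"],s["ee_pos"],s["wrist_force"],s["gripper_width"])
E
```

```text
t: 23.97
ee_pos: [0.4678, -0.2701, 0.0262]
eef_rot: [0.318, 0.948, 0.0, 0.002]
wrist_force: [-0.7, -0.6, -0.3]
gripper_width: 0.0139
t: 24.38
ee_pos: [0.4669, -0.2696, 0.1573]
eef_rot: [0.318, 0.948, 0.0, 0.0]
wrist_force: [1.1, -0.4, -1.5]
gripper_width: 0.0135
t: 24.8
ee_pos: [0.3845, -0.1458, 0.1776]
eef_rot: [0.317, 0.948, 0.001, -0.0]
wrist_force: [-0.7, 0.0, 0.0]
gripper_width: 0.0137
24.95 [ 0.38754346 -0.14982322  0.17787883] [ 0.25964926 -0.90966019  1.1360458 ] 0.013617803722729098
```

View pics/sceneF.png

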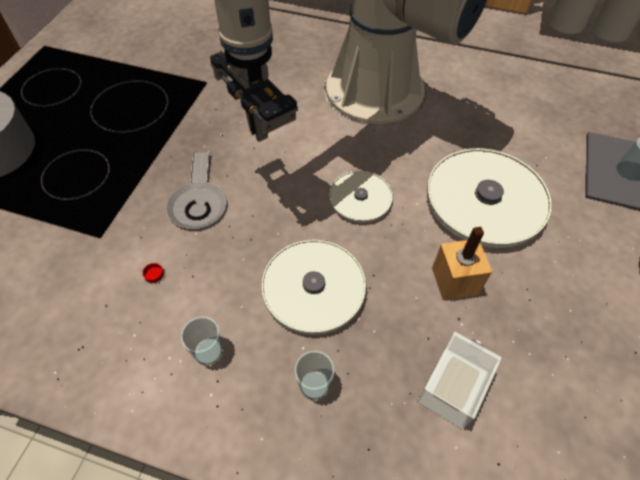

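View pics/dF.png

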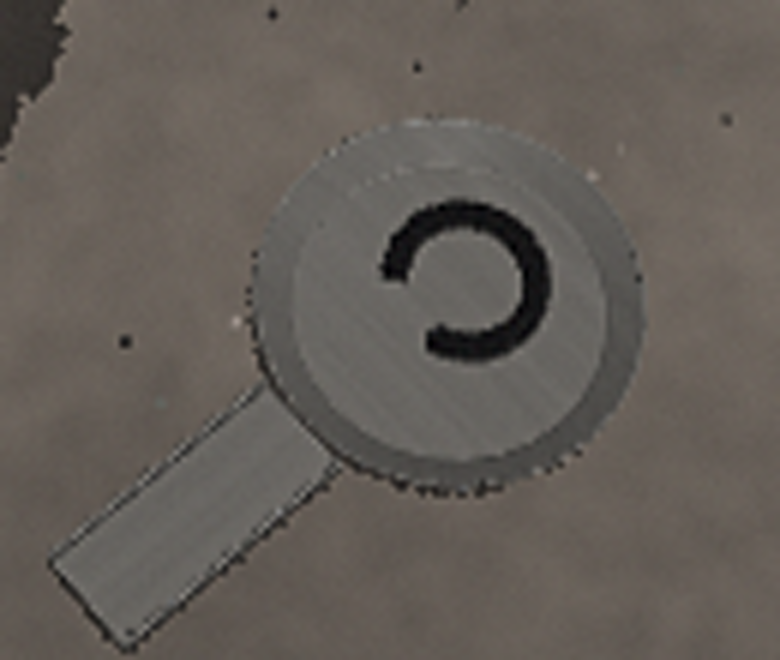

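View pics/sideF.png

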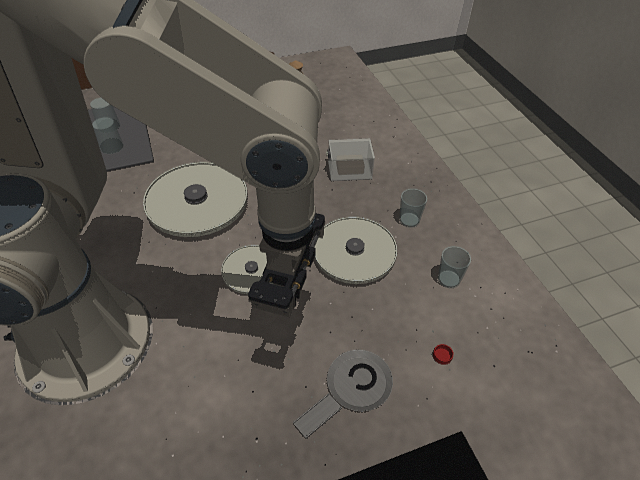

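View pics/sF.png

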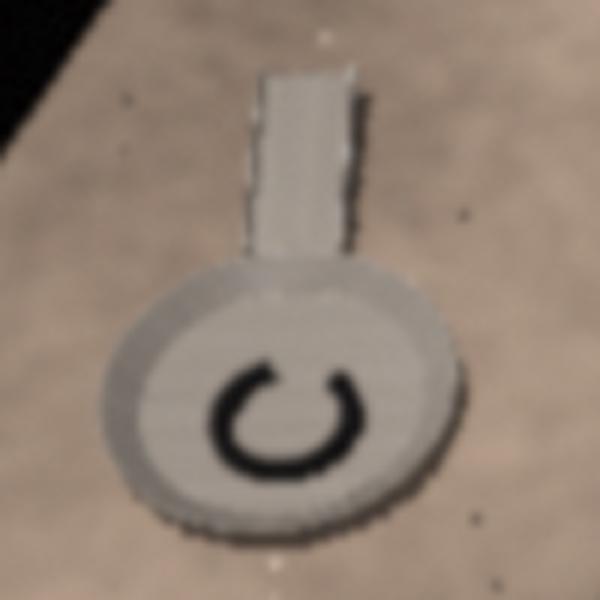

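The ring lies flat on the bowl floor, seen at scene (198,209). The spindle is bare, the pick is home in its block, and the tumblers, cap, box and spoon rest are where they were. The arm is clear, so I'm handing in.

```bash
python3 -c "
from cell import *
print(sign_off())"
```

```text
the job is handed in; nothing more can be done
None
```

The split ring is off the middle-sized turntable (platter measured 189 mm) and lies flat in the bowl of the spoon rest. I handed the job in at about 25 s; no verdict was reported.

- **Lifting the end:** I felt for the platter with the hook (up to 7 N), slid it about 4 mm under the −y end of the ring (`ring_end_r`) and lifted that end about 13 mm. The highest lifting force I read was about 9.5 N. The end settled on the spindle head and the ring did not spring off.
- **Pick:** It is back in its block with the guard flat on top. It stopped at the same height as before, under about 8 N of seating push, and the side picture looks as it did at the start.
- **Taking the ring off:** I pinched the raised end, drew it across the head, lifted it off, set it down with about 2 N of contact and opened the jaws slightly to release it.
- **Last pictures:** The scene and side views show the ring flat and inside the bowl floor, the spindle bare and the spoon rest unmoved. The tumblers, cap and acrylic box are untouched, and the gripper is clear of everything.

- **Grip reading:** The gripper read 6.5–7 mm on the ring's 8 mm end, but the ring did not slip.
- **Tip not felt on collar:** I never felt the hook tip touch the spindle collar, so its depth under the ring came from the pictures.

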